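# Get the dog's dinner ready: empty the bowl, refill it and dress it with oil

### The arm

A 6-joint arm with a two-finger parallel gripper is mounted at the origin on the work surface. World frame = base frame: x ahead of the robot, y to its left, z up, the work surface at z = 0. Lengths are in m, angles in degrees, forces in N, time in s.
With the tool pointing down it reaches from about 0.3 to 0.95 m from the base axis. Payload 3.1 kg.
Tool frame: the origin (TCP) lies midway between the tips of the shut fingers; the grasp point (between the pads) lies 19 mm behind it (robot.grasp_offset is the distance from the TCP to the grasp point, in m); z points along the fingers, y is the line along which they close (so a half turn about z gives the same grasp; the last joint's range is limited). The gripper opens to 85 mm and grips with 20 to 120 N. Pads are 22 mm wide; open, the fingers measure 114 mm over their backs; the gripper's body (76 mm by 85 mm) begins 54 mm behind the grasp point. The pads swing forward as they close: fully open they stand 13 mm farther back than shut.
Start: joints at [-70.686, 17.653, 93.61, -0, 68.738, -3.994], TCP at [0.247, -0.574, 0.231] pointing down, gripper open.
Joint ranges: [-175.34, 175.34], [-45.06, 112.39], [2.9, 150.54], [-68.45, 248.45], [3.09, 151.38], [-168.51, 168.51]. Speed limits (degrees/s): [159.86, 159.86, 180, 180, 180, 180].

### API

Orientations are given as a 3x3 rotation matrix whose columns are the frame's x, y, z axes.
In Python, from cell import status, eyes, workorder, robot gives the robot as it stands.
- The arm moves only by the tool drive_tool, never from a script. Its arguments are lists of equal length, an entry for each row: "jaw": the closure, from -1 (fully open) to 1 (shut); "translation": the shift along the tool's x, y, z in m, a list of three; "twist": the turn about the tool's z in degrees. A call has 1 to 12 rows; each row is the pose to reach, as a shift and turn from the pose commanded when the call began, along the tool's axes at that moment; what a row does not reach only later rows make up. A row lasts 1/10 s, in which the tool goes at most 50 mm and 8.59 degrees, less where a joint would pass 70% of its speed; a pose out of reach is approached as far as the arm can. A call with a gripper value outside its range is refused whole. The fingers move at their own pace and stop on an object; "squeeze" is the grip in N (left out, the last holds). Time passes only in rows, so rows that repeat a pose let the fingers close. It gives the time, the measured TCP pose, the force, the opening and the grip force at its end, in the units of the state.
- status.read_state(): the state, without advancing time (a new reading comes with each control period).
- eyes.grab_frame(name): name is "side" or "top"; returns a dict with "color" (400x640x3 uint8, red, green, blue), "intrinsics" (3x3 intrinsics, pixels), "k1" (the pictures are not rectified: a ray, as slopes to the right and down, at radius r is drawn at 1 + k1 r^2 times it, then the intrinsics apply), "world_from_camera" (4x4, takes a point from camera to world coordinates). Camera axes: x right, y down, z forward; pixel columns grow to the right and rows downward; lengths in m; the calibration is good to about 2 mm. A picture is of the moment at which its call begins. There is no depth.
- workorder.job_done(): hands the job in; it is judged then, once.
The state is a dict: "t": time; "joints": joint angles; "joint_vel": joint speeds; "joint_torque": joint torques, N m; "eef_pos": TCP position; "tcp_rot": TCP orientation; "contact_force": force on the tool from outside, world axes, zero at the start; "torque": the same for the moment, N m; "width": opening from 0.0 (shut) to 1.0 (fully open); "gripper_force": force on a finger pad.
Only numpy, scipy, OpenCV 4.12 (cv2) and the standard library are available. Lean on these libraries where they do the work, as an engineer would, in place of code of your own. Each camera call takes 0.05 s, during which the arm holds its last target. There are 200 camera calls.

### The job

Get the dog's dinner ready: tip the dark leftover biscuits out of the bowl into the green scraps tub and stand the bowl upright on the counter again, then put all the golden fresh biscuits from the board into it. With the filled bowl standing on the counter under the spout of the oil pump, press the pump fully down and let it come back up, then leave the bowl standing fully on the feeding mat, without knocking over or shoving away the other things on the counter.

Things in the scene. Friction and masses are not known exactly. Their poses are not given: they have to be found in the camera images.
- bowl: feeding bowl: round, blue, 70 mm tall, 108 mm across at the foot, 136 at the rim, wall 5, floor 6 mm, 0.28 kg (+-30 %), white D handle on one side. Origin at the centre of its underside, z up its axis, x towards the handle. The handle, 16 mm thick (along y), reaches 110 mm from the axis; its upper bar is 24 mm tall, 44 to 68 mm above the foot, free of the wall from 70 mm out
- bowl_grip (a point): the place to pinch the bowl's handle: in the middle of its upper bar, 88 mm from the bowl's axis (bowl x) and 56 mm above its underside; the fingers close along the bowl's y on 16 mm. Axes as the bowl's
- bowl_rim (a point): centre of the bowl's mouth, 70 mm above its underside; axes as the bowl's
- stale0: leftover: dark brown, small bone-shaped dog biscuit, 58 mm long, 16 mm thick, shaft 15 mm wide, the knobbed ends 26 mm wide; origin at the centre of its underside as built, x along its length, z through its thickness (it may lie either way up); 16 g; three or four lie in the bowl at the start and may lodge there until it is tipped well past level
- stale1: leftover: dark brown, small bone-shaped dog biscuit, 58 mm long, 16 mm thick, shaft 15 mm wide, the knobbed ends 26 mm wide; origin at the centre of its underside as built, x along its length, z through its thickness (it may lie either way up); 16 g; three or four lie in the bowl at the start and may lodge there until it is tipped well past level
- stale2: leftover: dark brown, small bone-shaped dog biscuit, 58 mm long, 16 mm thick, shaft 15 mm wide, the knobbed ends 26 mm wide; origin at the centre of its underside as built, x along its length, z through its thickness (it may lie either way up); 16 g; three or four lie in the bowl at the start and may lodge there until it is tipped well past level
- stale3: leftover: dark brown, small bone-shaped dog biscuit, 58 mm long, 16 mm thick, shaft 15 mm wide, the knobbed ends 26 mm wide; origin at the centre of its underside as built, x along its length, z through its thickness (it may lie either way up); 16 g; three or four lie in the bowl at the start and may lodge there until it is tipped well past level
- fresh0: fresh: golden bone-shaped dog biscuit, 80 mm long, 18 mm thick, shaft 18 mm wide, the knobbed ends 29 mm wide; origin at the centre of its underside as built, x along its length, z through its thickness (it may lie either way up); 30 g; three to five lie on the wooden board at the start
- fresh1: fresh: golden bone-shaped dog biscuit, 80 mm long, 18 mm thick, shaft 18 mm wide, the knobbed ends 29 mm wide; origin at the centre of its underside as built, x along its length, z through its thickness (it may lie either way up); 30 g; three to five lie on the wooden board at the start
- fresh2: fresh: golden bone-shaped dog biscuit, 80 mm long, 18 mm thick, shaft 18 mm wide, the knobbed ends 29 mm wide; origin at the centre of its underside as built, x along its length, z through its thickness (it may lie either way up); 30 g; three to five lie on the wooden board at the start
- fresh3: fresh: golden bone-shaped dog biscuit, 80 mm long, 18 mm thick, shaft 18 mm wide, the knobbed ends 29 mm wide; origin at the centre of its underside as built, x along its length, z through its thickness (it may lie either way up); 30 g; three to five lie on the wooden board at the start
- fresh4: fresh: golden bone-shaped dog biscuit, 80 mm long, 18 mm thick, shaft 18 mm wide, the knobbed ends 29 mm wide; origin at the centre of its underside as built, x along its length, z through its thickness (it may lie either way up); 30 g; three to five lie on the wooden board at the start
- board: wooden board, 280 x 190 mm (x, y), 12 mm thick, fixed; origin under its centre. The fresh biscuits lie on it. It may stand on the left or on the right, the tub on the other side
- tub: open green scraps tub, fixed, 200 mm (x) by 230 mm (y), 100 mm tall, walls 4 mm; origin under its centre, z up
- mat: flat dark grey feeding mat, 220 mm (x) by 260 mm (y), 2 mm, lies flush; origin at its centre. The bowl starts on it and goes back on it
- oil: amber bottle of oil with a white pump, fixed to the counter in a black foot 92 mm across; bottle 70 mm across; origin under its centre, z up; its spout points along its -x. A bowl standing with its axis 106 to 130 mm from the bottle's axis, on the spout's side, clears the bottle and the foot and has the spout over it
- pump (a joint): how far the pump head is pressed: 0 up, 0.014 m fully down; sprung, about 2 N to start and 7 N fully down; comes back up when let go
- pump_top (a point): centre of the flat top of the pump head, 34 mm across, 214 mm above the counter when up; press it straight down here, on the bottle's axis
- spout (a point): tip of the spout, 78 mm from the bottle's axis, 190 mm above the counter when up; it goes down with the pump head
- jar: closed treat jar, 80 mm across, 125 mm tall; not part of the job
- tin: food tin, 74 mm across, 105 mm tall; not part of the job
- tin2: flat food tin, 84 mm across, 55 mm tall; not part of the job
- chew: red chew ring, 84 mm across, 18 mm tall; not part of the job
- cup: white mug, 72 mm across, 70 mm tall; not part of the job
Things that resemble listed ones, but are neither listed nor needed, are in the scene too. Leave any pink or turquoise look-alike of the fresh1 alone.

How it is judged (in metres and radians):
On the way, in this order (a step that is already met when the one before it is completed fails the run):
1. all leftovers are in the tub and the emptied bowl stands upright on the counter (x of stale0 in the frame of tub between -0.1 and 0.1 m and y of stale0 in the frame of tub between -0.115 and 0.115 m and z of stale0 in the frame of tub between -0.01 and 0.095 m and x of stale1 in the frame of tub between -0.1 and 0.1 m and y of stale1 in the frame of tub between -0.115 and 0.115 m and z of stale1 in the frame of tub between -0.01 and 0.095 m and x of stale2 in the frame of tub between -0.1 and 0.1 m and y of stale2 in the frame of tub between -0.115 and 0.115 m and z of stale2 in the frame of tub between -0.01 and 0.095 m and x of stale3 in the frame of tub between -0.1 and 0.1 m and y of stale3 in the frame of tub between -0.115 and 0.115 m and z of stale3 in the frame of tub between -0.01 and 0.095 m and angle between bowl's own z axis and vertical below 0.15 rad and height (world z) of bowl below 0.015 m and linear speed of bowl below 0.03 m/s and angular speed of bowl below 0.3 rad/s), for 0.2 s.
2. with all fresh biscuits in the bowl and the bowl standing under the spout, the pump is pressed fully down (horizontal distance between each of fresh0, fresh1, fresh2, fresh3, fresh4 and bowl below 0.06 m and z of fresh0 in the frame of bowl between -0.005 and 0.075 m and z of fresh1 in the frame of bowl between -0.005 and 0.075 m and z of fresh2 in the frame of bowl between -0.005 and 0.075 m and z of fresh3 in the frame of bowl between -0.005 and 0.075 m and z of fresh4 in the frame of bowl between -0.005 and 0.075 m and angle between bowl's own z axis and vertical below 0.15 rad and height (world z) of bowl below 0.015 m and value of joint pump above 0.011 m and horizontal distance between spout and bowl_rim below 0.055 m), for 0.05 s.
At the end, for the whole second after the job is handed in: All leftovers in the tub, below its rim; all fresh biscuits in the bowl (centre within 60 mm of its axis, not above the rim); bowl upright (0.15 rad) and still on the mat (axis within 65 mm of its centre along the short side, 85 mm along the long side); pump up (3 mm) (all of step 1 and horizontal distance between each of fresh0, fresh1, fresh2, fresh3, fresh4 and bowl below 0.06 m and z of fresh0 in the frame of bowl between -0.005 and 0.075 m and z of fresh1 in the frame of bowl between -0.005 and 0.075 m and z of fresh2 in the frame of bowl between -0.005 and 0.075 m and z of fresh3 in the frame of bowl between -0.005 and 0.075 m and z of fresh4 in the frame of bowl between -0.005 and 0.075 m and x of bowl in the frame of mat between -0.065 and 0.065 m and y of bowl in the frame of mat between -0.085 and 0.085 m and z of bowl in the frame of mat between -0.02 and 0.02 m and value of joint pump below 0.003 m); the robot touches nothing.
It fails at once if one of the things that are not part of the job is tipped over or shoved more than 50 mm (distance of any of jar, tin, tin2, chew, cup from where it was at the start of the episode above 0.05 m or angle between any of jar, tin, tin2, cup's own z axis and vertical above 0.6 rad).
Of stale2, stale3 only 1 to 2 are there at a start; the rules pass over those that are not, and their reading is None.
Of fresh0, fresh1, fresh2, fresh3, fresh4 only 3 to 5 are there at a start; the rules pass over those that are not, and their reading is None.
At some moment in a run one of bowl, fresh0, fresh1, fresh2, fresh3, fresh4 may be knocked a few centimetres aside while the robot is not near it.
It also fails if it takes over 210 s, if anything falls off the work surface, if the arm or the gripper's body presses on something with over 40 N, if the wrist force passes 120 N, or if a joint passes its speed limit or range.

## Working session

There is one attempt and no reset: what is moved stays moved. The work goes in short steps, Python scripts to look and compute and a tool call to move; the robot and the scene stay as the last step left them, time stands still between calls to the robot, and variables do not carry over. Pictures are saved under pics/ and viewed, at most 14 in all, crops included, and the job is handed in when it is done.

Besides the shell and the picture viewer there is one more tool, called after "Emit:" by a JSON object that holds its "fn" and its "kwargs". drive_tool: Moves the arm, as the interface text tells. Its arguments: {"type":"object","properties":{"jaw":{"type":"array","items":{"type":"number"}},"translation":{"type":"array","items":{"type":"array","items":{"type":"number"}}},"twist":{"type":"array","items":{"type":"number"}},"squeeze":{"type":"number"}},"required":["jaw","translation","twist"]}

```bash
ls; mkdir -p pics; cat > h.py <<'E'
import numpy as np, cv2
from cell import status, eyes, workorder, robot
def grab(n):
    return eyes.grab_frame(n)
def ray(f,u,v):
    K=np.array(f["intrinsics"]);x=np.array([(u-K[0,2])/K[0,0],(v-K[1,2])/K[1,1]])
    s=x.copy()
    for _ in range(20): s=x/(1+f["k1"]*(s@s))
    T=np.array(f["world_from_camera"]);return T[:3,3],T[:3,:3]@np.array([s[0],s[1],1.])
def onz(f,u,v,z):
    o,d=ray(f,u,v);return (o+d*(z-o[2])/d[2])[:3]
def proj(f,p):
    T=np.array(f["world_from_camera"]);c=T[:3,:3].T@(np.array(p)-T[:3,3]);s=c[:2]/c[2];s=s*(1+f["k1"]*(s@s));K=np.array(f["intrinsics"])
    return K[0,0]*s[0]+K[0,2],K[1,1]*s[1]+K[1,2]
def save(f,name,crop=None,sc=1):
    im=f["color"][:,:,::-1]
    if crop: a,b,c,d=crop; im=im[b:d,a:c]
    cv2.imwrite("pics/"+name,cv2.resize(im,None,fx=sc,fy=sc,interpolation=cv2.INTER_CUBIC))
E
python3 - <<'E'
from h import *
for n in("top","side"):
    f=grab(n);save(f,n+"0.png",None,1.25);print(n,np.round(f["world_from_camera"],3).tolist(),np.round(f["intrinsics"],1).tolist(),f["k1"])
    np.save(n+"0.npy",f,allow_pickle=True)
print(status.read_state(), robot.grasp_offset)
E
```

```text
pics
top [[0.012, -0.991, 0.134, 0.409], [-1.0, -0.013, -0.006, 0.075], [0.007, -0.134, -0.991, 1.259], [0.0, 0.0, 0.0, 1.0]] [[423.9, 0.0, 310.7], [0.0, 423.9, 188.0], [0.0, 0.0, 1.0]] -0.09522549261946933
side [[-0.993, -0.081, 0.089, 0.446], [-0.12, 0.621, -0.775, 0.931], [0.007, -0.78, -0.626, 0.836], [0.0, 0.0, 0.0, 1.0]] [[375.0, 0.0, 322.8], [0.0, 375.0, 199.8], [0.0, 0.0, 1.0]] -0.08524544788386294
{'t': 0.1, 'joints': array([-7.06843425e+01,  1.77003761e+01,  9.36842001e+01,  2.09463810e-03,
        6.87380491e+01, -3.99482528e+00]), 'joint_vel': array([-0.01942714, -0.1824522 , -0.17884665,  0.01771276,  0.00488221,
       -0.08944353]), 'joint_torque': array([-4.08193364e-04, -4.16407514e+01, -2.77643967e+01, -9.46145929e-05,
        4.02888792e-03,  2.21047948e-06]), 'eef_pos': array([ 0.24703826, -0.57326993,  0.23013617]), 'tcp_rot': array([[ 9.18379319e-01,  3.95700605e-01, -6.75771268e-04],
       [ 3.95701140e-01, -9.18377092e-01,  2.03101166e-03],
       [ 1.83059691e-04, -2.13264257e-03, -9.99997709e-01]]), 'contact_force': array([0.82226145, 0.31843835, 0.62408338]), 'torque': array([-0.00350886,  0.04852759,  0.00906063]), 'gripper_force': 0.0, 'width': 1.001092451647912} 0.0187
```

View pics/top0.png

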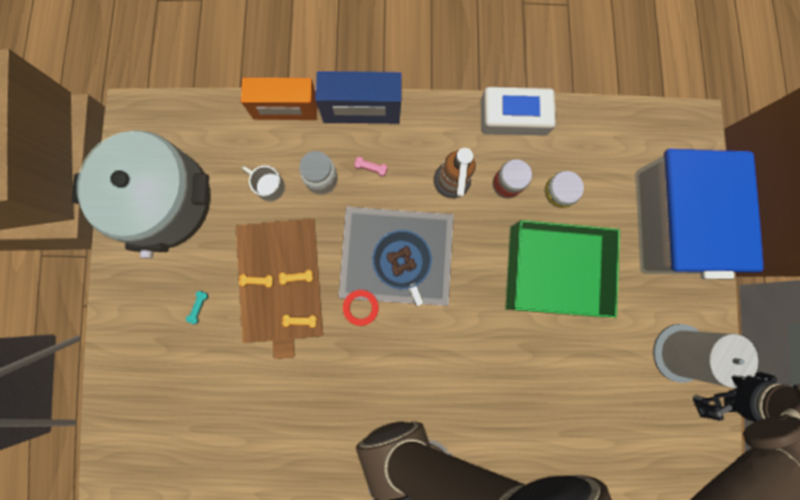

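View pics/side0.png

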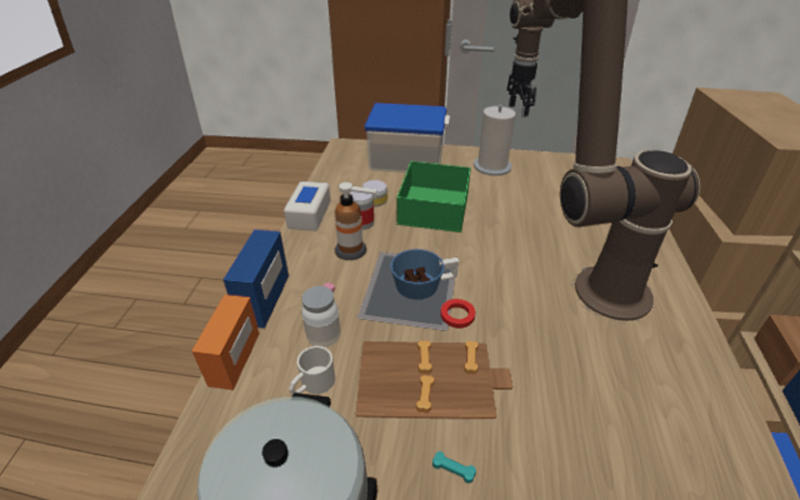

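Top view (800x500 px) shows:
- The blue bowl with dark leftovers is at (402,260). Its handle points to (416,294) and it stands on the grey mat.
- The green tub is at (565,270), on the robot's right. The oil pump head is at (465,156), with the spout towards (462,192).
- Biscuit candidates are golden at (255,281), (296,278) and (299,321), turquoise at (197,307) and pink at (370,166). The three golden ones on the board fit the description. Turquoise and pink are the look-alikes to leave alone.

The drive tool can't tilt. I'll tip the bowl by letting it pivot in a light pinch against the tub.

```bash
cat >> h.py <<'E'
def blobs(f,lo,hi,mn=30,roi=None):
    hsv=cv2.cvtColor(f["color"],cv2.COLOR_RGB2HSV);m=cv2.inRange(hsv,lo,hi)
    if roi: z=np.zeros_like(m);a,b,c,d=roi;z[b:d,a:c]=m[b:d,a:c];m=z
    cs,_=cv2.findContours(m,cv2.RETR_EXTERNAL,cv2.CHAIN_APPROX_NONE)
    return sorted([c for c in cs if cv2.contourArea(c)>mn],key=cv2.contourArea,reverse=True)
def plane(f,c,z): return np.array([onz(f,*p,z)[:2] for p in np.array(c).reshape(-1,2).astype(float)])
def rect(f,c,z):
    (cx,cy),(w,h),a=cv2.minAreaRect((plane(f,c,z)*1000).astype(np.float32))
    if w<h: w,h,a=h,w,a+90
    return np.round([cx,cy,w,h,(a+90)%180-90],1)
def bowl(f,roi):
    c=blobs(f,(95,80,40),(115,255,160),200,roi)[0]
    (cx,cy),r=cv2.minEnclosingCircle((plane(f,c,.07)*1000).astype(np.float32))
    e=cv2.fitEllipse(cv2.convexHull((plane(f,c,.07)*1000).astype(np.float32)))
    return np.round([cx,cy,r,*e[0],*e[1]],1)
E
python3 - <<'E'
from h import *
f=np.load("top0.npy",allow_pickle=True).item()
s=np.load("side0.npy",allow_pickle=True).item()
print("bowl",bowl(f,(270,160,370,250)))
hs=cv2.cvtColor(f["color"],cv2.COLOR_RGB2HSV)
for u,v in((322,190),(330,235),(310,208),(280,240),(372,125),(371,150),(205,224)):print((u,v),hs[v,u])
print("handle",[ (rect(f,c,.068),cv2.contourArea(c)) for c in blobs(f,(0,0,170),(180,50,255),8,(300,215,370,250))])
for c in blobs(f,(12,120,150),(30,255,255),40,(180,170,270,290)):print("fresh",rect(f,c,.021),cv2.contourArea(c))
for c in blobs(f,(55,100,40),(75,255,255),1000):print("tub",rect(f,c,.1),rect(f,c,0.0))
for c in blobs(f,(0,0,200),(180,50,255),20,(350,110,390,162)):print("pump",rect(f,c,.214),np.round(c.reshape(-1,2).min(0)),c.reshape(-1,2).max(0))
for c in blobs(f,(0,0,70),(180,40,140),400,(265,160,370,250)):print("mat",rect(f,c,.002))
for c in blobs(f,(0,150,120),(6,255,255),40,(260,220,320,270))[:1]:print("chew",rect(f,c,.009))
a=f["color"][85:275,180:400,::-1];b=s["color"][130:350,260:400,::-1]
im=np.zeros((570,800,3),np.uint8);x=cv2.resize(a,(528,456));y=cv2.resize(b,(270,424));im[:456,:528]=x;im[:424,530:800]=y
cv2.imwrite("pics/c1.png",im)
E
```

```text
bowl [509.7  38.7  49.4 509.7  38.8  97.2  98.5]
(322, 190) [105  57  72]
(330, 235) [ 30   4 203]
(310, 208) [110  65  94]
(280, 240) [  2 187 218]
(372, 125) [ 90   1 225]
(371, 150) [ 24  15 171]
(205, 224) [ 21 164 224]
handle [(array([433.6,   4.1,  43.5,  15.8,  23.6]), 71.5)]
fresh [461.3 379.3 278.6  80.6   5.4] 529.0
fresh [474.1 284.7  82.7  32.3 -83.7] 207.5
fresh [372.6 272.8  81.9  29.1  88.4] 203.5
fresh [299.9 318.6  70.2  31.3  60.7] 60.5
tub [ 495.4 -322.4  246.6  197.6   85.7] [ 502.9 -356.6  267.9  214.6   85.7]
pump [ 6.837e+02 -8.470e+01  9.710e+01  2.820e+01 -5.000e-01] [366 118] [377 155]
mat [529.5  47.3 230.3 191.6  86.8]
chew [405.8 130.8  80.4  78.6 -44.2]
```

View pics/c1.png

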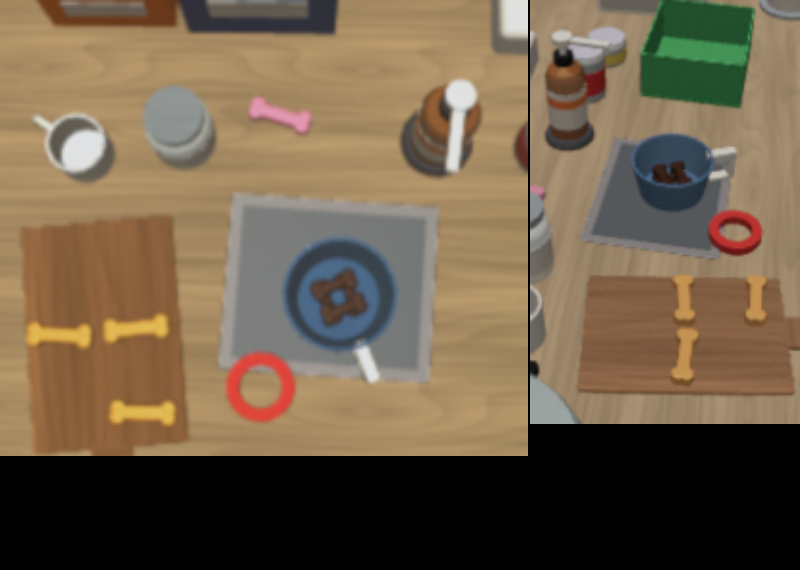

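The crop confirms three golden biscuits on the board and the leftovers piled on the bowl floor. The handle is the white bar at crop px (367,363), and the spout points towards the robot.

```bash
python3 - <<'E'
from h import *
f=np.load("top0.npy",allow_pickle=True).item();s=np.load("side0.npy",allow_pickle=True).item()
for lo in (35,45):
    c=blobs(f,(98,lo,30),(118,255,175),200,(285,170,352,250))[0];P=(plane(f,c,.072)*1000).astype(np.float32)
    print("bowl",cv2.minEnclosingCircle(P),cv2.fitEllipse(cv2.convexHull(P)))
c=blobs(f,(95,80,40),(115,255,160),200,(270,160,370,250))[0];print("floor",cv2.minEnclosingCircle((plane(f,c,.008)*1000).astype(np.float32)))
print("side proj head",proj(s,(.715,-.085,.214)),"spout",proj(s,(.637,-.085,.19)),"handle",proj(s,(.4336,.0041,.07)),proj(s,(.515,.040,.072)))
h=blobs(s,(0,0,200),(180,50,255),10,(255,135,320,170));print([ (c.reshape(-1,2).min(0),c.reshape(-1,2).max(0)) for c in h])
h=blobs(s,(0,0,185),(180,40,255),8,(345,195,380,235));print([ (c.reshape(-1,2).min(0),c.reshape(-1,2).max(0)) for c in h])
print("roll base",onz(f,548,282,0), "jar",onz(f,412,142,.125),onz(f,452,150,.06))
E
```

```text
bowl ((515.21728515625, 37.379920959472656), 68.55665588378906) ((515.1063842773438, 37.40037155151367), (135.8518524169922, 136.45774841308594), 57.18522262573242)
bowl ((514.947998046875, 37.035099029541016), 68.0191879272461) ((515.1541748046875, 37.29336929321289), (134.3300323486328, 135.19911193847656), 42.14699935913086)
floor ((514.9827880859375, 36.83245849609375), 51.97089385986328)
side proj head (np.float64(275.88948999847844), np.float64(147.37886446986843)) spout (np.float64(300.08138583299285), np.float64(155.40071541957315)) handle (np.float64(359.47793541540915), np.float64(206.70590916730714)) (np.float64(333.0167328059118), np.float64(211.3660628410656))
[]
[(array([355, 206], dtype=int32), array([366, 210], dtype=int32)), (array([354, 219], dtype=int32), array([361, 221], dtype=int32))]
roll base [ 0.29994    -0.65582528  0.        ] jar [ 0.69324216 -0.21060029  0.125     ] [ 0.68785884 -0.34539631  0.06      ]
```

Emit:
{"fn": "drive_tool", "kwargs": {"jaw": [-0.2,-0.2,-0.2,-0.2,-0.2,-0.2,-0.2,-0.2,-0.2,-0.2,-0.2,-0.2], "translation": [[0,0,-0.05],[0.02,-0.02,-0.05],[0.4,-0.456,-0.05],[0.4,-0.456,-0.05],[0.4,-0.456,-0.05],[0.4,-0.456,-0.05],[0.4,-0.456,-0.05],[0.4,-0.456,-0.05],[0.4,-0.456,-0.05],[0.4,-0.456,-0.05],[0.4,-0.456,-0.05],[0.4,-0.456,-0.05]], "twist": [0,0,0,0,0,0,0,0,0,0,0,0], "squeeze": 100}}

```text
t: 1.3
eef_pos: [0.4102, -0.0696, 0.2811]
tcp_rot: [[0.919, 0.395, 0.0], [0.395, -0.919, -0.0], [0.0, 0.0, -1.0]]
contact_force: [1.6, -0.6, 1.6]
width: 0.602
gripper_force: 0.0
```

Emit:
{"fn": "drive_tool", "kwargs": {"jaw": [-0.2,-0.2], "translation": [[0,0,0],[0,0,0]], "twist": [0,0]}}

```text
t: 1.5
eef_pos: [0.4101, -0.0704, 0.2809]
tcp_rot: [[0.917, 0.399, -0.001], [0.399, -0.917, -0.0], [-0.001, 0.0, -1.0]]
contact_force: [-0.0, 0.2, 0.1]
width: 0.6
gripper_force: 0.0
```

```bash
cat >> h.py <<'E'
def to(x,y,z):
    s=status.read_state();d=np.array([x,y,z])-s["eef_pos"];print("t",round(s["t"],2),"tcp",np.round(s["eef_pos"],4),"go tool xyz",np.round(s["tcp_rot"].T@d,4),"w",round(s["width"],3),"F",np.round(s["contact_force"],1),"g",round(s["gripper_force"],1))
E
python3 - <<'E'
from h import *
f=grab("top");to(.4336,.0041,.039)
c=blobs(f,(98,40,30),(118,255,175),200,(285,170,352,250));print([cv2.minEnclosingCircle((plane(f,k,.072)*1000).astype(np.float32)) for k in c])
E
```

```text
t 1.55 tcp [ 0.41   -0.0715  0.281 ] go tool xyz [ 0.052  -0.0601  0.2419] w 0.6 F [-0.8 -0.4  0.1] g 0.0
[((514.908447265625, 37.230133056640625), 68.2859115600586)]
```

Emit:
{"fn": "drive_tool", "kwargs": {"jaw": [-0.2,-0.2,-0.2,-0.2,-0.2,-0.2,-0.2,-0.2,-0.2,-0.2,-0.2], "translation": [[0.026,-0.03,0.02],[0.052,-0.06,0.06],[0.052,-0.06,0.1],[0.052,-0.06,0.14],[0.052,-0.06,0.18],[0.052,-0.06,0.21],[0.052,-0.06,0.23],[0.052,-0.06,0.242],[0.052,-0.06,0.242],[0.052,-0.06,0.242],[0.052,-0.06,0.242]], "twist": [0,0,0,0,0,0,0,0,0,0,0]}}

```text
t: 2.65
eef_pos: [0.4357, 0.0035, 0.0405]
tcp_rot: [[0.919, 0.395, 0.003], [0.395, -0.919, -0.0], [0.002, 0.001, -1.0]]
contact_force: [0.3, 0.0, 0.7]
width: 0.597
gripper_force: 0.0
```

Emit:
{"fn": "drive_tool", "kwargs": {"jaw": [1,1,1,1,1,1,1,1], "translation": [[0,0,0],[0,0,0],[0,0,0],[0,0,0],[0,0,0],[0,0,0],[0,0,0],[0,0,0]], "twist": [0,0,0,0,0,0,0,0], "squeeze": 100}}

```text
t: 3.45
eef_pos: [0.4349, 0.0042, 0.0403]
tcp_rot: [[0.918, 0.396, 0.001], [0.396, -0.918, -0.0], [0.001, 0.001, -1.0]]
contact_force: [-2.0, -0.8, 7.5]
width: 0.17
gripper_force: 97.4
```

Emit:
{"fn": "drive_tool", "kwargs": {"jaw": [1,1,1,1,1,1,1], "translation": [[0,0,-0.01],[0,0,-0.03],[0,0,-0.06],[0,0,-0.09],[0,0,-0.12],[0,0,-0.15],[0,0,-0.15]], "twist": [0,0,0,0,0,0,0], "squeeze": 120}}

```text
t: 4.15
eef_pos: [0.4373, 0.0039, 0.1934]
tcp_rot: [[0.918, 0.396, 0.009], [0.396, -0.918, -0.001], [0.008, 0.004, -1.0]]
contact_force: [0.5, 0.5, -3.0]
width: 0.164
gripper_force: 117.8
```

Emit:
{"fn": "drive_tool", "kwargs": {"jaw": [1,1,1,1,1,1,1,1,1,1,1,1], "translation": [[-0.005,0.01,0],[-0.015,0.04,0],[-0.03,0.075,0],[-0.045,0.11,0],[-0.06,0.145,0],[-0.075,0.18,0],[-0.09,0.215,0],[-0.1,0.25,0],[-0.11,0.28,0],[-0.12,0.3,0],[-0.121,0.307,0],[-0.121,0.307,0]], "twist": [0,2,5,8,11,14,17,20,23,26,28,28]}}

```text
t: 5.35
eef_pos: [0.4429, -0.3258, 0.1866]
tcp_rot: [[0.996, -0.084, -0.004], [-0.084, -0.996, 0.003], [-0.004, -0.003, -1.0]]
contact_force: [0.5, 0.4, -3.3]
width: 0.162
gripper_force: 118.1
```

```bash
python3 - <<'E'
from h import *
to(.445,-.326,.166);s=grab("side");t=grab("top")
im=np.zeros((400,800,3),np.uint8);im[:,:400]=cv2.resize(s["color"][80:240,240:400,::-1],(400,400));im[:,400:]=cv2.resize(t["color"][130:290,360:520,::-1],(400,400));cv2.imwrite("pics/c2.png",im)
E
```

```text
t 5.35 tcp [ 0.4429 -0.3258  0.1866] go tool xyz [0.0022 0.0001 0.0206] w 0.162 F [ 0.5  0.4 -3.3] g 118.1
```

View pics/c2.png

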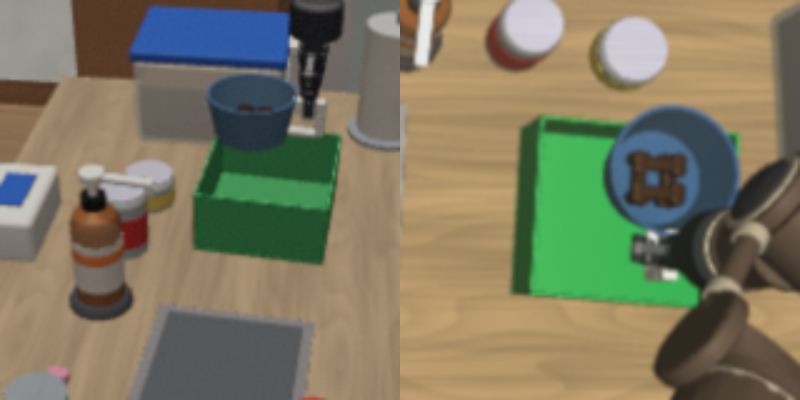

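The picture shows the bowl held level over the tub, with four leftovers inside and the handle towards the robot. Now I'll relax the grip so it pivots.

Emit:
{"fn": "drive_tool", "kwargs": {"jaw": [1,1,1,1,1,1,1,1], "translation": [[0.002,0,0.005],[0.002,0,0.012],[0.002,0,0.012],[0.002,0,0.012],[0.002,0,0.012],[0.002,0,0.012],[0.002,0,0.012],[0.002,0,0.012]], "twist": [0,0,0,0,0,0,0,0], "squeeze": 20}}

```text
t: 6.25
eef_pos: [0.4467, -0.326, 0.1775]
tcp_rot: [[0.997, -0.082, 0.0], [-0.082, -0.997, -0.0], [0.0, 0.0, -1.0]]
contact_force: [-0.3, 0.1, -4.4]
width: 0.166
gripper_force: 118.0
```

```bash
cat > two.py <<'E'
from h import *
import sys
n=sys.argv[1]
s=grab("side");t=grab("top");to(.445,-.326,.166)
im=np.zeros((400,800,3),np.uint8);im[:,:400]=cv2.resize(s["color"][80:240,240:400,::-1],(400,400));im[:,400:]=cv2.resize(t["color"][130:290,360:520,::-1],(400,400));cv2.imwrite("pics/"+n,im)
c=blobs(s,(98,50,20),(118,255,175),60,(300,60,400,200));
for k in c[:2]: print(cv2.boundingRect(k),cv2.contourArea(k))
E
python3 two.py c3.png
```

```text
t 6.35 tcp [ 0.4467 -0.326   0.1774] go tool xyz [-0.0017  0.0002  0.0114] w 0.165 F [-0.4  0.6 -3.8] g 118.1
(300, 82, 57, 26) 1176.0
(322, 112, 36, 30) 809.5
```

Emit:
{"fn": "drive_tool", "kwargs": {"jaw": [0.95,0.95,0.95,0.95], "translation": [[0,0,0],[0,0,0],[0,0,0],[0,0,0]], "twist": [0,0,0,0], "squeeze": 20}}

```text
t: 6.75
eef_pos: [0.4466, -0.3259, 0.1773]
tcp_rot: [[0.997, -0.082, 0.0], [-0.082, -0.997, -0.0], [0.0, 0.0, -1.0]]
contact_force: [-0.3, -0.4, -3.8]
width: 0.159
gripper_force: 118.0
```

```bash
python3 two.py c3.png
```

```text
t 6.85 tcp [ 0.4466 -0.3259  0.1773] go tool xyz [-0.0016  0.0003  0.0113] w 0.166 F [ 0.1  0.1 -3.9] g 118.1
(300, 82, 57, 26) 1179.0
(322, 112, 36, 30) 812.0
```

Emit:
{"fn": "drive_tool", "kwargs": {"jaw": [1,1,1,1,1,1,1,1,1,1], "translation": [[-0.015,0,0],[-0.017,0,0.02],[-0.017,0,0.04],[-0.017,0,0.06],[-0.017,0,0.08],[-0.017,0,0.1],[-0.017,0,0.12],[-0.017,0,0.128],[-0.017,0,0.132],[-0.017,0,0.132]], "twist": [0,0,0,0,0,0,0,0,0,0]}}

```text
t: 7.85
eef_pos: [0.4295, -0.3246, 0.0456]
tcp_rot: [[0.997, -0.082, -0.0], [-0.082, -0.997, 0.0], [-0.0, -0.0, -1.0]]
contact_force: [-0.1, -1.4, -4.1]
width: 0.166
gripper_force: 118.0
```

Still carrying the load at 4 N, so I'll lower a few more millimetres, then regrip lightly.

Emit:
{"fn": "drive_tool", "kwargs": {"jaw": [1,1,1], "translation": [[0,0,0.003],[0,0,0.004],[0,0,0.004]], "twist": [0,0,0]}}

```text
t: 8.15
eef_pos: [0.4307, -0.3256, 0.0444]
tcp_rot: [[0.997, -0.082, 0.001], [-0.082, -0.997, -0.002], [0.002, 0.001, -1.0]]
contact_force: [-5.1, 2.8, 9.6]
width: 0.159
gripper_force: 119.9
```

Emit:
{"fn": "drive_tool", "kwargs": {"jaw": [0.4,0.4,0.4,0.4,1,1,1,1,1,1], "translation": [[0,0,0],[0,0,0],[0,0,0],[0,0,0],[0,0,0],[0,0,0],[0,0,0],[0,0,0],[0,0,0],[0,0,0]], "twist": [0,0,0,0,0,0,0,0,0,0], "squeeze": 20}}

```text
t: 9.15
eef_pos: [0.43, -0.3248, 0.0414]
tcp_rot: [[0.997, -0.082, 0.001], [-0.082, -0.997, -0.001], [0.001, 0.001, -1.0]]
contact_force: [-0.2, -1.2, 1.9]
width: 0.186
gripper_force: 23.7
```

Emit:
{"fn": "drive_tool", "kwargs": {"jaw": [1,1,1,1,1,1,1,1,1,1,1], "translation": [[0,0,-0.01],[0,0,-0.025],[0,0,-0.04],[0,0,-0.055],[0,0,-0.07],[0,0,-0.085],[0,0,-0.1],[0,0,-0.115],[0,0,-0.13],[0,0,-0.13],[0,0,-0.13]], "twist": [0,0,0,0,0,0,0,0,0,0,0]}}

```text
t: 10.25
eef_pos: [0.4298, -0.3246, 0.1718]
tcp_rot: [[0.997, -0.082, 0.001], [-0.082, -0.997, -0.001], [0.001, 0.001, -1.0]]
contact_force: [-0.1, -0.2, -3.6]
width: 0.182
gripper_force: 22.7
```

```bash
python3 two.py c3.png
```

```text
t 10.35 tcp [ 0.429  -0.3239  0.1704] go tool xyz [0.0161 0.0008 0.0044] w 0.185 F [-0.6  0.7 -4.9] g 22.7
(300, 82, 57, 26) 1184.5
(326, 116, 35, 30) 788.5
```

View pics/c3.png

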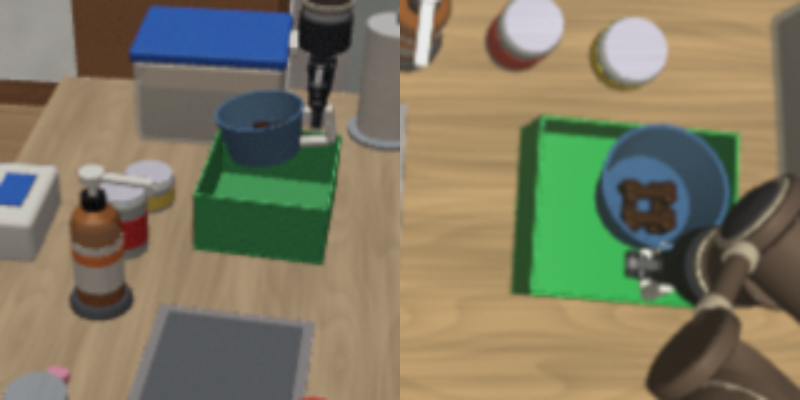

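The bowl tilted only slightly because pad friction holds it. I'll shake it with sharp upward accelerations to make it pivot.

Emit:
{"fn": "drive_tool", "kwargs": {"jaw": [1,1,1,1,1,1,1,1,1,1,1,1], "translation": [[0.01,0,-0.05],[0.01,0,-0.08],[0.01,0,-0.1],[0.01,0,-0.1],[0.01,0,-0.08],[0.01,0,-0.04],[0.01,0,0],[0.01,0,-0.05],[0.01,0,-0.08],[0.01,0,-0.08],[0.01,0,-0.04],[0.01,0,0]], "twist": [0,0,0,0,0,0,0,0,0,0,0,0]}}

```text
t: 11.55
eef_pos: [0.4401, -0.3256, 0.1702]
tcp_rot: [[0.997, -0.082, 0.002], [-0.082, -0.997, -0.002], [0.002, 0.001, -1.0]]
contact_force: [-0.4, -0.1, -4.8]
width: 0.182
gripper_force: 24.1
```

```bash
python3 two.py c4.png
```

```text
t 11.65 tcp [ 0.4337 -0.3201  0.1628] go tool xyz [ 0.0117  0.0049 -0.0034] w 0.185 F [-2.2  1.6 -5.3] g 24.1
(300, 82, 58, 26) 1194.0
(341, 127, 31, 33) 576.0
```

View pics/c4.png

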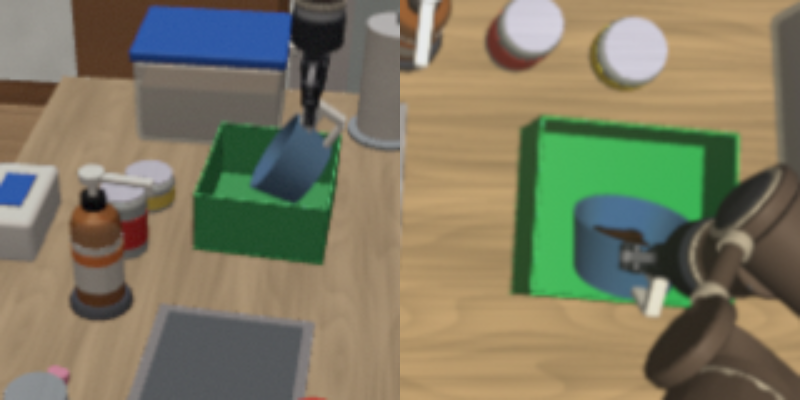

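The bowl is now tilted about 50°. I'll shake it once more, then push the low rim against the tub's far inner wall to tip past level.

Emit:
{"fn": "drive_tool", "kwargs": {"jaw": [1,1,1,1,1,1,1,1,1,1], "translation": [[0,0,-0.05],[0,0,-0.09],[0,0,-0.1],[0,0,-0.08],[0,0,-0.04],[0,0,-0.01],[0,0,-0.05],[0,0,-0.06],[0,0,-0.03],[0,0,-0.02]], "twist": [0,0,0,0,0,0,0,0,0,0]}}

```text
t: 12.65
eef_pos: [0.4389, -0.3246, 0.1901]
tcp_rot: [[0.997, -0.082, -0.001], [-0.082, -0.997, 0.001], [-0.001, -0.001, -1.0]]
contact_force: [-0.9, 1.3, -5.8]
width: 0.185
gripper_force: 24.1
```

```bash
python3 two.py c5.png
```

```text
t 12.75 tcp [ 0.4377 -0.3236  0.1889] go tool xyz [0.0076 0.0019 0.0228] w 0.182 F [-1.1 -0.5 -4.3] g 24.1
(300, 82, 58, 26) 1189.5
(342, 122, 31, 35) 588.0
```

View pics/c5.png

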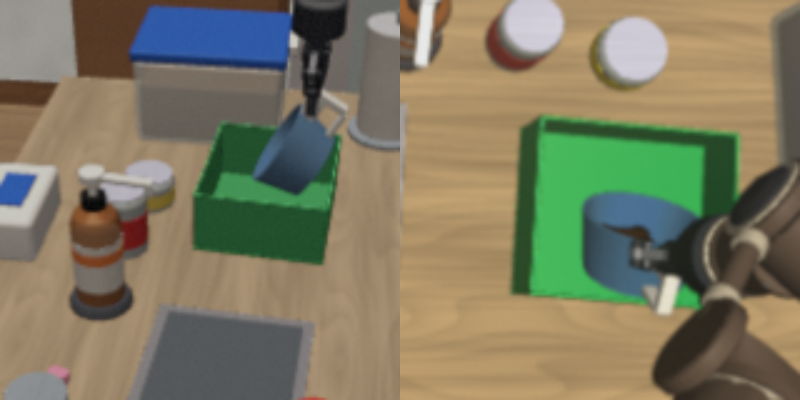

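Emit:
{"fn": "drive_tool", "kwargs": {"jaw": [1,1,1,1,1,1,1,1,1,1,1,1], "translation": [[0.02,0,0.01],[0.045,0,0.012],[0.06,0,0.012],[0.07,0,0.012],[0.08,0,0.012],[0.09,0,0.012],[0.1,0,0.01],[0.11,0,0.008],[0.12,0,0.005],[0.13,0,0.002],[0.14,0,0],[0.14,0,0]], "twist": [0,0,0,0,0,0,0,0,0,0,0,0]}}

```text
t: 13.95
eef_pos: [0.581, -0.3368, 0.1915]
tcp_rot: [[0.997, -0.081, 0.002], [-0.081, -0.997, -0.0], [0.002, 0.0, -1.0]]
contact_force: [-1.6, 1.4, -4.0]
width: 0.184
gripper_force: 25.1
```

```bash
python3 two.py c6.png
```

```text
t 14.05 tcp [ 0.5805 -0.3369  0.1916] go tool xyz [-0.1361  0.0002  0.0252] w 0.182 F [ 0.8  1.6 -3.7] g 25.1
(321, 122, 23, 32) 553.5
(331, 84, 26, 24) 474.0
```

View pics/c6.png

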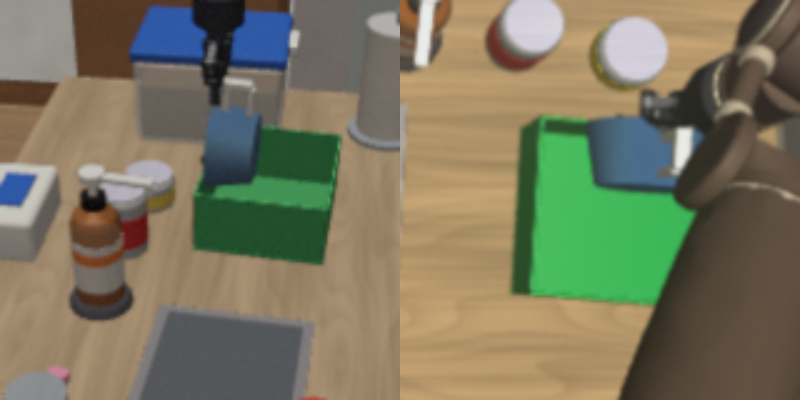

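The bowl is at about 88° with its rim against the far wall, and a leftover is poking towards the wall top. I'll back it into the middle of the tub, then tip it further by dragging the rim on the tub floor.

Emit:
{"fn": "drive_tool", "kwargs": {"jaw": [1,1,1,1,1,1,1,1,1,1,1,1], "translation": [[-0.01,0,0],[-0.03,0,0],[-0.05,0,0],[-0.07,0,0],[-0.09,0,0],[-0.11,0,0],[-0.118,0,0.01],[-0.118,0,0.025],[-0.118,0,0.04],[-0.118,0,0.047],[-0.118,0,0.05],[-0.118,0,0.05]], "twist": [0,0,0,0,0,0,0,0,0,0,0,0]}}

```text
t: 15.25
eef_pos: [0.462, -0.3268, 0.1402]
tcp_rot: [[0.997, -0.081, -0.001], [-0.081, -0.997, 0.001], [-0.001, -0.001, -1.0]]
contact_force: [1.0, -0.1, -3.6]
width: 0.181
gripper_force: 25.1
```

```bash
python3 two.py c7.png
```

```text
t 15.35 tcp [ 0.4619 -0.327   0.1411] go tool xyz [-0.0169  0.0004 -0.0249] w 0.184 F [ 1.4 -0.3 -3.8] g 25.1
(300, 82, 53, 26) 1080.5
(353, 137, 21, 26) 360.0
```

View pics/c7.png

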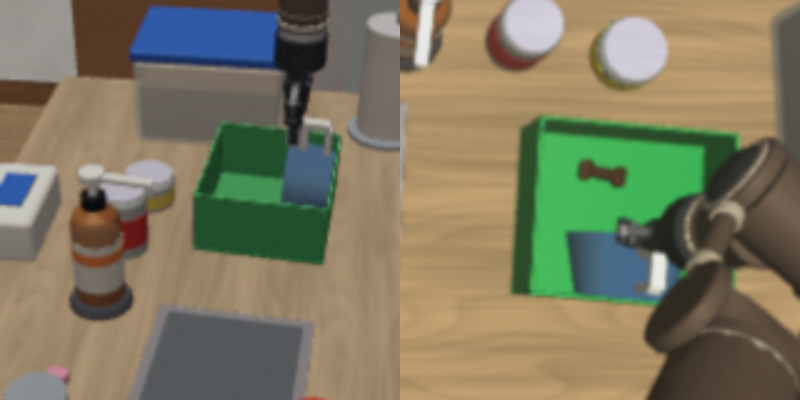

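One leftover is in the tub and the bowl is at about 90°. Now I'll lower to the floor and drag.

Emit:
{"fn": "drive_tool", "kwargs": {"jaw": [1,1,1,1,1,1,1,1,1,1,1,1], "translation": [[0,0,0.003],[0,0,0.006],[0.008,0,0.008],[0.016,0,0.008],[0.024,0,0.009],[0.032,0,0.01],[0.04,0,0.011],[0.048,0,0.013],[0.056,0,0.015],[0.064,0,0.017],[0.072,0,0.02],[0.08,0,0.022]], "twist": [0,0,0,0,0,0,0,0,0,0,0,0]}}

```text
t: 16.55
eef_pos: [0.5418, -0.3342, 0.1216]
tcp_rot: [[0.997, -0.082, -0.0], [-0.082, -0.997, -0.001], [-0.0, 0.001, -1.0]]
contact_force: [-1.5, 0.3, 2.0]
width: 0.181
gripper_force: 31.3
```

```bash
python3 two.py c8.png
```

```text
t 16.65 tcp [ 0.5428 -0.3343  0.1211] go tool xyz [-0.098  -0.0003 -0.0451] w 0.181 F [-0.6  1.   5.2] g 31.7
(300, 82, 30, 24) 599.5
(338, 135, 29, 26) 556.5
```

View pics/c8.png

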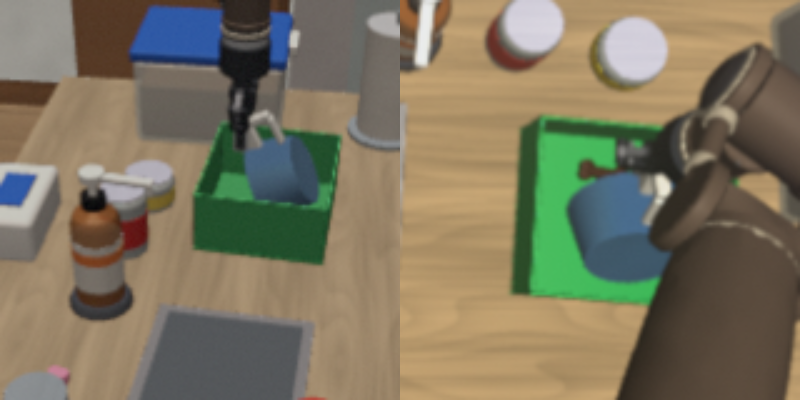

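The bowl is now tipped about 120° with its mouth down in the tub. I'll lift with a shake so everything drops out, then count.

Emit:
{"fn": "drive_tool", "kwargs": {"jaw": [1,1,1,1,1,1,1,1,1,1,1,1], "translation": [[0,0,-0.01],[-0.01,0,-0.03],[-0.02,0,-0.06],[-0.03,0,-0.04],[-0.03,0,-0.02],[-0.03,0,-0.06],[-0.03,0,-0.08],[-0.03,0,-0.06],[-0.03,0,-0.09],[-0.03,0,-0.12],[-0.03,0,-0.14],[-0.03,0,-0.15]], "twist": [0,0,0,0,0,0,0,0,0,0,0,0]}}

```text
t: 17.85
eef_pos: [0.512, -0.3319, 0.2716]
tcp_rot: [[0.997, -0.082, 0.003], [-0.082, -0.997, -0.002], [0.003, 0.002, -1.0]]
contact_force: [0.1, 0.5, -3.2]
width: 0.181
gripper_force: 26.6
```

```bash
cat > st.py <<'E'
from h import *
for n in ("top","side"):
    f=grab(n)
    roi=(405,165,505,265) if n=="top" else (310,120,385,190)
    for c in blobs(f,(0,60,15),(15,255,110),8,roi): print(n,"dark",cv2.boundingRect(c),cv2.contourArea(c))
E
python3 st.py; python3 two.py c9.png
```

```text
top dark (489, 227, 16, 25) 93.5
top dark (493, 250, 12, 15) 91.5
top dark (433, 194, 16, 7) 30.0
side dark (340, 154, 11, 6) 17.0
t 18.05 tcp [ 0.5107 -0.3307  0.268 ] go tool xyz [-0.0657  0.0008  0.1021] w 0.181 F [-0.  -0.5 -3.7] g 26.5
(300, 82, 68, 56) 1584.0
```

View pics/c9.png

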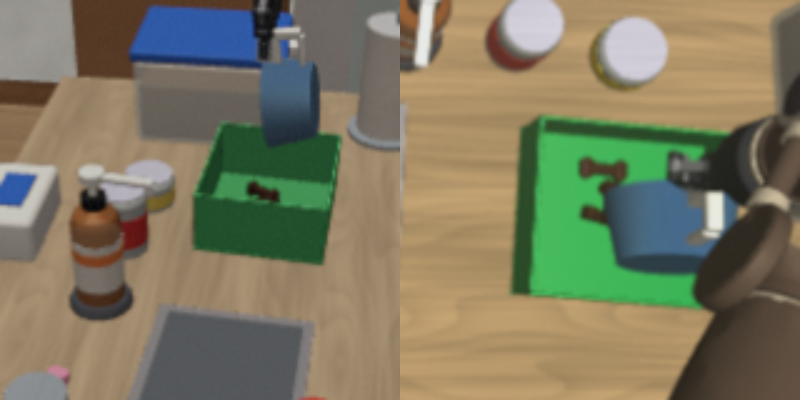

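Three or four leftovers are visible in the tub at crop px (600,170), (605,190) and (595,213), and the bowl hangs at about 85°. Next I'll carry it to the mat and roll it upright on its foot edge.

Emit:
{"fn": "drive_tool", "kwargs": {"jaw": [1,1,1,1,1,1,1,1,1,1,1,1], "translation": [[-0.01,-0.01,0],[-0.03,-0.04,0],[-0.05,-0.08,0],[-0.062,-0.12,0],[-0.062,-0.16,0],[-0.062,-0.2,0],[-0.062,-0.24,0],[-0.062,-0.28,0],[-0.062,-0.32,0],[-0.062,-0.345,0],[-0.062,-0.358,0],[-0.062,-0.358,0]], "twist": [0,0,0,0,0,0,0,0,0,0,0,0]}}

```text
t: 19.25
eef_pos: [0.4781, 0.0317, 0.2679]
tcp_rot: [[0.997, -0.079, -0.002], [-0.079, -0.997, -0.0], [-0.002, 0.0, -1.0]]
contact_force: [0.0, -0.7, -2.8]
width: 0.185
gripper_force: 26.5
```

```bash
python3 st.py; python3 - <<'E'
from h import *
to(.592,.03,.16)
s=grab("side");t=grab("top")
im=np.zeros((400,800,3),np.uint8);im[:,:400]=cv2.resize(s["color"][80:280,240:440,::-1],(400,400));im[:,400:]=cv2.resize(t["color"][150:280,380:510,::-1],(400,400));cv2.imwrite("pics/d1.png",im)
E
```

```text
top dark (433, 195, 16, 6) 17.5
top dark (458, 209, 5, 7) 9.5
t 19.35 tcp [0.4785 0.0298 0.2685] go tool xyz [ 0.1133 -0.0096  0.1083] w 0.185 F [ 0.5  0.5 -3. ] g 26.5
```

View pics/d1.png

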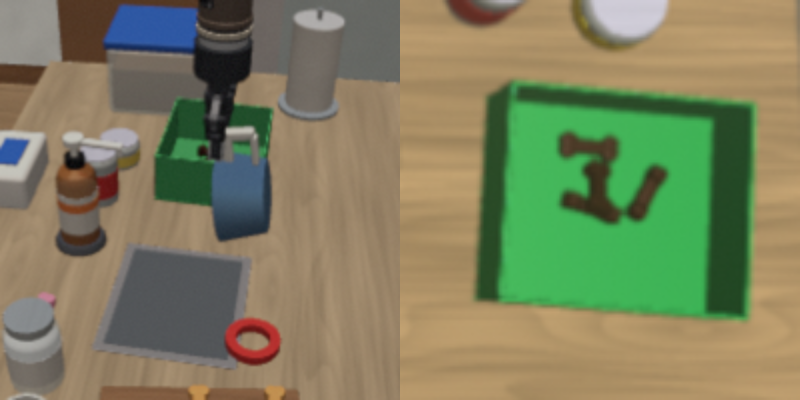

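All four leftovers lie in the tub, at crop px (588,147), (598,185), (590,208) and (647,192). Now I'll land the bowl and roll it upright.

Emit:
{"fn": "drive_tool", "kwargs": {"jaw": [1,1,1,1,1,1,1,1,1,1], "translation": [[0.02,0,0.01],[0.045,-0.005,0.03],[0.07,-0.01,0.06],[0.09,-0.01,0.085],[0.105,-0.01,0.108],[0.113,-0.01,0.12],[0.113,-0.01,0.127],[0.113,-0.01,0.131],[0.113,-0.01,0.134],[0.113,-0.01,0.134]], "twist": [0,0,0,0,0,0,0,0,0,0]}}

```text
t: 20.45
eef_pos: [0.5921, 0.0314, 0.1359]
tcp_rot: [[0.997, -0.082, 0.001], [-0.082, -0.997, -0.0], [0.001, 0.0, -1.0]]
contact_force: [-0.3, -0.2, -3.2]
width: 0.182
gripper_force: 26.4
```

Emit:
{"fn": "drive_tool", "kwargs": {"jaw": [1,1,1,1,1,1,1,1,1], "translation": [[-0.01,0,0.001],[-0.02,0,0.002],[-0.03,0,0.002],[-0.04,0,0.001],[-0.05,0,0.001],[-0.06,0,0.002],[-0.07,0,0.004],[-0.08,0,0.007],[-0.089,0,0.011]], "twist": [0,0,0,0,0,0,0,0,0]}}

```text
t: 21.35
eef_pos: [0.5108, 0.0383, 0.1301]
tcp_rot: [[0.997, -0.081, 0.018], [-0.081, -0.997, -0.001], [0.018, -0.001, -1.0]]
contact_force: [7.0, -1.7, 30.1]
width: 0.181
gripper_force: 34.5
```

```bash
python3 - <<'E'
from h import *
to(.422,.03,.04)
s=grab("side")
for c in blobs(s,(98,50,20),(118,255,175),100,(285,120,420,260)): print(cv2.boundingRect(c),cv2.minAreaRect(c))
cv2.imwrite("pics/d2.png",cv2.resize(s["color"][100:300,220:440,::-1],(660,600)))
E
```

```text
t 21.35 tcp [0.5108 0.0383 0.1301] go tool xyz [-0.0895  0.0156  0.0885] w 0.181 F [ 7.  -1.7 30.1] g 34.5
(322, 197, 31, 38) ((337.8773498535156, 216.17926025390625), (23.76337432861328, 39.14775848388672), 15.945395469665527)
```

View pics/d2.png

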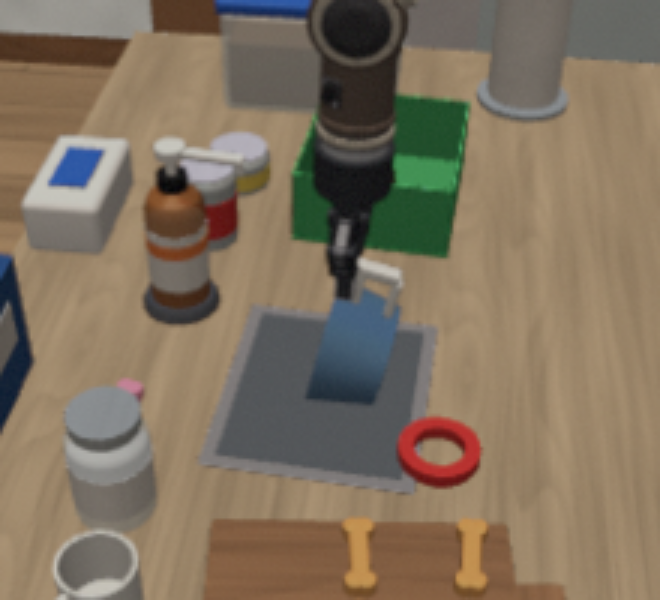

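The bowl is still lying on its side and sliding: floor friction alone doesn't turn it. I'll go back to the tub and push the bowl's underside against the near wall edge, which has a long lever.

Emit:
{"fn": "drive_tool", "kwargs": {"jaw": [1,1,1,1,1,1,1], "translation": [[0,0,-0.01],[-0.01,0,-0.03],[-0.02,0,-0.06],[-0.03,0,-0.09],[-0.03,0,-0.12],[-0.03,0,-0.14],[-0.03,0,-0.14]], "twist": [0,0,0,0,0,0,0]}}

```text
t: 22.1
eef_pos: [0.4742, 0.0412, 0.2662]
tcp_rot: [[0.997, -0.082, 0.003], [-0.082, -0.997, 0.0], [0.003, -0.0, -1.0]]
contact_force: [0.3, -0.0, -2.2]
width: 0.181
gripper_force: 29.6
```

Emit:
{"fn": "drive_tool", "kwargs": {"jaw": [1,1,1,1,1,1,1,1,1,1,1,1], "translation": [[0,0.015,0],[0,0.05,0],[0,0.09,0],[0,0.13,0],[0,0.17,0],[0,0.21,0],[-0.005,0.25,0],[-0.01,0.29,0],[-0.016,0.325,0],[-0.016,0.35,0],[-0.016,0.368,0],[-0.016,0.368,0]], "twist": [0,0,0,0,0,0,0,0,0,0,0,0]}}

```text
t: 23.3
eef_pos: [0.4264, -0.3254, 0.262]
tcp_rot: [[0.996, -0.084, -0.003], [-0.084, -0.996, 0.002], [-0.003, -0.002, -1.0]]
contact_force: [0.7, -0.2, -3.0]
width: 0.186
gripper_force: 29.5
```

```bash
python3 - <<'E'
from h import *
to(.435,-.325,.183)
s=grab("side")
for c in blobs(s,(98,50,20),(118,255,175),100,(325,90,420,260)): print(cv2.boundingRect(c),cv2.minAreaRect(c))
for c in blobs(s,(0,0,185),(180,40,255),8,(330,80,375,150)): print("white",cv2.boundingRect(c))
E
```

```text
t 23.3 tcp [ 0.4264 -0.3254  0.262 ] go tool xyz [ 0.0088 -0.0009  0.079 ] w 0.186 F [ 0.7 -0.2 -3. ] g 29.5
(359, 109, 26, 33) ((371.558837890625, 125.76472473144531), (19.402849197387695, 33.71245193481445), 14.03624439239502)
(325, 90, 32, 18) ((340.5, 98.5), (17.0, 31.0), 90.0)
white (356, 93, 3, 6)
```

Emit:
{"fn": "drive_tool", "kwargs": {"jaw": [1,1,1,1,1,1,1,1,1,1,1,1], "translation": [[0.009,0,0.025],[0.009,0,0.055],[0.009,0,0.075],[0.009,0,0.079],[-0.002,0,0.079],[-0.013,0,0.079],[-0.024,0,0.079],[-0.035,0,0.079],[-0.046,0,0.079],[-0.057,0,0.079],[-0.068,0,0.079],[-0.08,0,0.079]], "twist": [0,0,0,0,0,0,0,0,0,0,0,0]}}

```text
t: 24.55
eef_pos: [0.3468, -0.318, 0.1852]
tcp_rot: [[0.997, -0.082, -0.0], [-0.082, -0.997, -0.001], [-0.0, 0.001, -1.0]]
contact_force: [3.7, 0.3, -1.4]
width: 0.183
gripper_force: 23.2
```

```bash
python3 - <<'E'
from h import *
to(.435,-.325,.183)
s=grab("side");t=grab("top")
im=np.zeros((400,800,3),np.uint8);im[:,:400]=cv2.resize(s["color"][80:240,280:440,::-1],(400,400));im[:,400:]=cv2.resize(t["color"][150:310,360:520,::-1],(400,400));cv2.imwrite("pics/d3.png",im)
for c in blobs(s,(98,50,20),(118,255,175),100,(325,90,420,260)): print(cv2.boundingRect(c),cv2.minAreaRect(c))
E
```

```text
t 24.55 tcp [ 0.3468 -0.318   0.1852] go tool xyz [ 0.0884 -0.0003  0.0022] w 0.183 F [ 3.7  0.3 -1.4] g 23.2
(352, 122, 36, 33) ((371.0146789550781, 138.691162109375), (27.611270904541016, 34.98571014404297), 59.03623962402344)
(325, 90, 32, 18) ((340.5, 98.5), (17.0, 31.0), 90.0)
```

Emit:
{"fn": "drive_tool", "kwargs": {"jaw": [1,1,1,1,1,1,1], "translation": [[0.01,0,-0.005],[0.015,0,-0.02],[0.02,0,-0.04],[0.02,0,-0.06],[0.02,0,-0.075],[0.02,0,-0.085],[0.02,0,-0.085]], "twist": [0,0,0,0,0,0,0]}}

```text
t: 25.35
eef_pos: [0.3685, -0.3198, 0.2713]
tcp_rot: [[0.997, -0.081, 0.0], [-0.081, -0.997, -0.001], [0.001, 0.001, -1.0]]
contact_force: [0.0, -0.1, -3.3]
width: 0.181
gripper_force: 23.0
```

Emit:
{"fn": "drive_tool", "kwargs": {"jaw": [1,1,1,1,1,1,1,1,1,1,1,1], "translation": [[0,-0.01,0],[0.005,-0.04,0],[0.01,-0.075,0],[0.015,-0.115,0],[0.02,-0.155,0],[0.03,-0.195,0],[0.04,-0.235,0],[0.05,-0.275,0],[0.06,-0.315,0],[0.07,-0.34,0],[0.077,-0.357,0],[0.077,-0.357,0]], "twist": [0,0,0,0,0,0,0,0,0,0,0,0]}}

```text
t: 26.55
eef_pos: [0.4731, 0.0328, 0.2688]
tcp_rot: [[0.997, -0.078, -0.003], [-0.078, -0.997, 0.002], [-0.003, -0.001, -1.0]]
contact_force: [-0.6, 0.2, -3.6]
width: 0.181
gripper_force: 23.0
```

```bash
python3 - <<'E'
from h import *
to(.473,.03,.12)
t=grab("top");s=grab("side")
c=blobs(t,(98,40,20),(118,255,175),200,(270,120,370,250))
for k in c:
  e=cv2.fitEllipse(cv2.convexHull(k));print("top",cv2.boundingRect(k),np.round(e[0]),np.round(e[1],1),e[2])
for k in blobs(s,(98,40,20),(118,255,175),200,(285,120,420,260)): print("side",cv2.boundingRect(k),cv2.minAreaRect(k))
# predicted boxes for tilts
S=status.read_state();g=S["eef_pos"]-np.array([0,0,-.019]);R=S["tcp_rot"];ax=-R[:,0]; ay=np.cross([0,0,1],ax)
for th in (0,15,25,35,45,55,70):
  T=np.radians(th);X=ax*np.cos(T)+np.array([0,0,1])*np.sin(T);Z=-ax*np.sin(T)+np.array([0,0,1])*np.cos(T)
  o=g-.088*X-.056*Z;P=[o+r*(np.cos(a)*X+np.sin(a)*ay)+h*Z for r,h in((.054,0),(.068,.07)) for a in np.linspace(0,6.28,40)]
  for f,n in((t,"top"),(s,"side")):
    q=np.array([proj(f,p) for p in P]);print(th,n,np.round(q.min(0)),np.round(np.ptp(q,axis=0)))
E
```

```text
t 26.55 tcp [0.4731 0.0328 0.2688] go tool xyz [0.0006 0.003  0.1488] w 0.181 F [-0.6  0.2 -3.6] g 23.0
top (304, 165, 51, 16) [329. 176.] [21.1 49. ] 96.73196411132812
side (304, 147, 46, 44) ((328.98846435546875, 169.34231567382812), (36.31019592285156, 45.16848373413086), 52.12501525878906)
0 top [301. 149.] [59. 59.]
0 side [295. 132.] [49. 43.]
15 top [301. 154.] [58. 58.]
15 side [296. 139.] [47. 43.]
25 top [301. 159.] [57. 57.]
25 side [299. 142.] [48. 44.]
35 top [301. 165.] [56. 55.]
35 side [303. 145.] [48. 46.]
45 top [301. 173.] [56. 52.]
45 side [308. 147.] [47. 47.]
55 top [300. 181.] [55. 48.]
55 side [314. 149.] [44. 48.]
70 top [300. 195.] [54. 41.]
70 side [325. 151.] [39. 48.]
```

Emit:
{"fn": "drive_tool", "kwargs": {"jaw": [1,1,1,1,1,1,1,1,1,1], "translation": [[0.01,0.003,0.03],[0.015,0.003,0.07],[0.015,0.003,0.11],[0.015,0.003,0.14],[0.015,0.003,0.15],[0.015,0.003,0.156],[0.01,0.003,0.16],[0,0.003,0.167],[-0.01,0.003,0.176],[-0.019,0.003,0.185]], "twist": [0,0,0,0,0,0,0,0,0,0]}}

```text
t: 27.65
eef_pos: [0.4554, 0.0286, 0.0863]
tcp_rot: [[0.997, -0.082, 0.004], [-0.082, -0.997, -0.0], [0.004, -0.0, -1.0]]
contact_force: [-0.2, -0.2, 0.0]
width: 0.184
gripper_force: 22.4
```

Emit:
{"fn": "drive_tool", "kwargs": {"jaw": [1,1,1,1,1,1,1], "translation": [[-0.008,0,0.01],[-0.016,0,0.021],[-0.021,0,0.028],[-0.025,0,0.035],[-0.028,0,0.041],[-0.028,0,0.043],[-0.028,0,0.043]], "twist": [0,0,0,0,0,0,0]}}

```text
t: 28.35
eef_pos: [0.4253, 0.0311, 0.0415]
tcp_rot: [[0.997, -0.082, -0.004], [-0.082, -0.997, 0.0], [-0.004, 0.0, -1.0]]
contact_force: [-1.4, -0.3, -0.4]
width: 0.184
gripper_force: 21.9
```

```bash
cat > fit.py <<'E'
from h import *
to(.43,.03,.04)
t=grab("top");s=grab("side")
for n,f,roi in(("top",t,(270,120,370,260)),("side",s,(285,120,420,270))):
  for k in blobs(f,(98,40,20),(118,255,175),200,roi)[:2]: print(n,cv2.boundingRect(k))
S=status.read_state();g=S["eef_pos"]-np.array([0,0,-.019]);R=S["tcp_rot"];ax=-R[:,0]; ay=np.cross([0,0,1],ax)
for th in (0,5,10,15,20,30):
  T=np.radians(th);X=ax*np.cos(T)+np.array([0,0,1])*np.sin(T);Z=-ax*np.sin(T)+np.array([0,0,1])*np.cos(T)
  o=g-.088*X-.056*Z;P=[o+r*(np.cos(a)*X+np.sin(a)*ay)+h*Z for r,h in((.054,0),(.068,.07)) for a in np.linspace(0,6.28,40)]
  print(th,[np.round([*q.min(0),*np.ptp(q,axis=0)]).tolist() for q in (np.array([proj(f,p) for p in P]) for f in (t,s))])
E
python3 fit.py
```

```text
t 28.35 tcp [0.4253 0.0311 0.0415] go tool xyz [0.0048 0.0007 0.0015] w 0.184 F [-1.4 -0.3 -0.4] g 21.9
top (303, 183, 48, 37)
side (312, 197, 43, 40)
0 [[302.0, 184.0, 48.0, 48.0], [313.0, 194.0, 43.0, 41.0]]
5 [[302.0, 184.0, 48.0, 47.0], [312.0, 196.0, 43.0, 41.0]]
10 [[302.0, 185.0, 48.0, 46.0], [313.0, 198.0, 42.0, 41.0]]
15 [[302.0, 186.0, 47.0, 47.0], [313.0, 200.0, 41.0, 41.0]]
20 [[302.0, 188.0, 47.0, 47.0], [314.0, 202.0, 42.0, 41.0]]
30 [[302.0, 192.0, 47.0, 47.0], [317.0, 204.0, 43.0, 41.0]]
```

Bowl is essentially upright with a tilt under 5°. I'll release, back off and re-measure.

Emit:
{"fn": "drive_tool", "kwargs": {"jaw": [0.3,0.3,0.3,0,0,0,0,0,-0.2,-0.2], "translation": [[0,0,0],[0,0,0],[0,0,0],[0,0,0],[0,0,-0.03],[0,0,-0.07],[0,0,-0.12],[-0.02,0,-0.16],[-0.05,0,-0.18],[-0.08,0,-0.18]], "twist": [0,0,0,0,0,0,0,0,0,0]}}

```text
t: 29.45
eef_pos: [0.3493, 0.0375, 0.2263]
tcp_rot: [[0.997, -0.082, 0.009], [-0.082, -0.997, -0.0], [0.009, -0.001, -1.0]]
contact_force: [0.6, 0.8, 0.2]
width: 0.601
gripper_force: 0.0
```

```bash
cat > look.py <<'E'
from h import *
import sys
t=grab("top");S=status.read_state();print("t",S["t"],"tcp",np.round(S["eef_pos"],4),"yaw",round(np.degrees(np.arctan2(S["tcp_rot"][1,0],S["tcp_rot"][0,0])),1),"w",round(S["width"],3))
c=blobs(t,(98,40,20),(118,255,175),200,(270,120,375,260))
if c:
  P=(plane(t,c[0],.072)*1000).astype(np.float32);print("bowl",np.round(cv2.minEnclosingCircle(P)[0]),cv2.minEnclosingCircle(P)[1])
  print("handle",[list(rect(t,k,.068)) for k in blobs(t,(0,0,170),(180,50,255),25,(280,160,390,270))])
for k in blobs(t,(15,150,190),(28,255,255),60,(150,150,380,300)): print("gold",list(rect(t,k,.03)),cv2.contourArea(k),cv2.boundingRect(k))
for k in blobs(t,(0,60,15),(15,255,110),8,(405,165,505,265)): print("dark",cv2.boundingRect(k),cv2.contourArea(k))
E
python3 look.py; python3 -c "
from h import *
s=grab('side')
for k in blobs(s,(98,40,20),(118,255,175),200,(285,120,420,270)):print(cv2.boundingRect(k))
P=[np.array([.513+r*np.cos(a),.024+r*np.sin(a),h]) for r,h in((.054,.002),(.068,.072)) for a in np.linspace(0,6.28,40)]
q=np.array([proj(s,p) for p in P]);print(q.min(0),np.ptp(q,axis=0))"
```

```text
t 29.5 tcp [0.3426 0.038  0.2232] yaw -4.7 w 0.604
bowl [515.  22.] 68.17679595947266
handle [[np.float64(427.2), np.float64(30.0), np.float64(41.8), np.float64(14.0), np.float64(0.5)]]
gold [np.float64(372.9), np.float64(271.0), np.float64(75.2), np.float64(25.7), np.float64(-89.1)] 155.0 (226, 252, 27, 10)
gold [np.float64(447.5), np.float64(270.8), np.float64(76.3), np.float64(26.5), np.float64(-83.4)] 149.5 (227, 225, 27, 12)
gold [np.float64(464.7), np.float64(376.3), np.float64(77.3), np.float64(26.5), np.float64(88.3)] 146.0 (191, 219, 27, 11)
dark (437, 196, 12, 5) 10.0
dark (458, 209, 5, 7) 9.0
(313, 197, 43, 40)
[312.65274415 194.91504926] [42.99383213 41.06150646]
```

The bowl stands at (515,22) mm, upright. One biscuit had been knocked, to (447,271). I'll fetch the first biscuit at (373,271).

Emit:
{"fn": "drive_tool", "kwargs": {"jaw": [-0.2,-0.2,-0.2,-0.2,-0.2,-0.2,-0.2,-0.2,-0.2,-0.2,-0.2,-0.2], "translation": [[0,-0.01,0],[0,-0.04,0],[0.003,-0.08,0],[0.006,-0.12,0],[0.01,-0.16,0],[0.011,-0.2,0],[0.011,-0.235,0.02],[0.011,-0.235,0.05],[0.011,-0.235,0.08],[0.011,-0.235,0.1],[0.011,-0.235,0.1],[0.011,-0.235,0.1]], "twist": [-8,-16,-24,-32,-40,-48,-56,-64,-72,-80,-88,-95.5]}}

```text
t: 30.75
eef_pos: [0.3768, 0.2706, 0.1205]
tcp_rot: [[-0.02, 1.0, -0.002], [1.0, 0.02, -0.001], [-0.001, -0.002, -1.0]]
contact_force: [0.1, 0.3, 0.9]
width: 0.604
gripper_force: 0.0
```

```bash
python3 - <<'E'
from h import *
S=status.read_state();print("yaw",np.degrees(np.arctan2(S["tcp_rot"][1,0],S["tcp_rot"][0,0])));to(.373,.271,.016)
E
```

```text
yaw 91.13479918099064
t 30.75 tcp [0.3768 0.2706 0.1205] go tool xyz [ 0.0007 -0.0035  0.1045] w 0.604 F [0.1 0.3 0.9] g 0.0
```

Emit:
{"fn": "drive_tool", "kwargs": {"jaw": [-0.2,-0.2,-0.2,-0.2,1,1,1,1,1,1,1,1], "translation": [[0,-0.0035,0.04],[0,-0.0035,0.08],[0,-0.0035,0.1],[0,-0.0035,0.104],[0,-0.0035,0.104],[0,-0.0035,0.104],[0,-0.0035,0.104],[0,-0.0035,0.104],[0,-0.0035,0.104],[0,-0.0035,0.07],[0,-0.0035,0.03],[0,-0.0035,0]], "twist": [0,0,0,0,0,0,0,0,0,0,0,0], "squeeze": 50}}

```text
t: 31.95
eef_pos: [0.3741, 0.271, 0.1243]
tcp_rot: [[-0.014, 1.0, 0.001], [1.0, 0.014, 0.001], [0.001, 0.001, -1.0]]
contact_force: [0.8, 0.3, -0.7]
width: 0.192
gripper_force: 51.1
```

```bash
python3 - <<'E'
from h import *
to(.533,.022,.12)
E
```

```text
t 31.95 tcp [0.3741 0.271  0.1243] go tool xyz [-0.2512  0.1554  0.0043] w 0.192 F [ 0.8  0.3 -0.7] g 51.1
```

Emit:
{"fn": "drive_tool", "kwargs": {"jaw": [1,1,1,1,1,1,1,1,1,1,1,1], "translation": [[-0.03,0.018,0],[-0.07,0.04,0],[-0.11,0.065,0],[-0.15,0.09,0],[-0.19,0.115,0],[-0.23,0.14,0],[-0.25,0.153,0],[-0.251,0.155,0.01],[-0.251,0.155,0.04],[-0.251,0.155,0.07],[-0.251,0.155,0.085],[-0.251,0.155,0.088]], "twist": [0,0,0,0,0,0,0,0,0,0,0,0]}}

```text
t: 33.15
eef_pos: [0.5292, 0.0228, 0.0318]
tcp_rot: [[-0.015, 1.0, -0.006], [1.0, 0.015, 0.0], [0.001, -0.006, -1.0]]
contact_force: [-0.1, 0.5, -0.6]
width: 0.191
gripper_force: 51.1
```

Emit:
{"fn": "drive_tool", "kwargs": {"jaw": [0.45,0.45,0.45,0.45,0.45,0.45,0.45,0.3,0,-0.2,-0.2], "translation": [[0,0,0],[0,0,0],[0,0,0],[0,0,-0.01],[0,0,-0.04],[0,0,-0.08],[0,0,-0.1],[0.04,0,-0.1],[0.08,0,-0.1],[0.11,0,-0.1],[0.11,0,-0.1]], "twist": [0,0,0,0,0,0,0,0,0,0,0]}}

```text
t: 34.25
eef_pos: [0.5313, 0.1352, 0.1362]
tcp_rot: [[-0.018, 1.0, 0.003], [1.0, 0.018, 0.002], [0.002, 0.003, -1.0]]
contact_force: [0.9, 0.5, 0.0]
width: 0.598
gripper_force: 0.0
```

```bash
python3 look.py; python3 - <<'E'
from h import *
to(.447,.271,.11)
E
```

```text
t 34.3 tcp [0.5311 0.1335 0.1358] yaw 91.0 w 0.595
bowl [515.  23.] 68.3514633178711
handle [[np.float64(427.2), np.float64(31.4), np.float64(41.8), np.float64(16.8), np.float64(0.4)]]
gold [np.float64(464.7), np.float64(376.2), np.float64(77.5), np.float64(26.5), np.float64(88.3)] 152.5 (191, 219, 27, 11)
gold [np.float64(530.7), np.float64(23.5), np.float64(73.0), np.float64(23.4), np.float64(-89.3)] 118.0 (313, 199, 26, 9)
gold [np.float64(444.4), np.float64(277.4), np.float64(61.7), np.float64(23.6), np.float64(-86.0)] 110.5 (227, 227, 22, 10)
dark (433, 195, 16, 6) 22.0
dark (458, 209, 5, 7) 9.0
t 34.3 tcp [0.5311 0.1335 0.1358] go tool xyz [ 0.1389 -0.0818  0.0256] w 0.595 F [-0.1  0.5 -0.5] g 0.0
```

Emit:
{"fn": "drive_tool", "kwargs": {"jaw": [-0.2,-0.2,-0.2,-0.2,-0.2,-0.2,-0.2,-0.2,-0.2,-0.2,-0.2], "translation": [[0.03,-0.018,0],[0.07,-0.04,0],[0.11,-0.065,0],[0.135,-0.08,0],[0.139,-0.082,0.01],[0.139,-0.082,0.04],[0.139,-0.082,0.08],[0.139,-0.082,0.11],[0.139,-0.082,0.119],[0.139,-0.082,0.119],[0.139,-0.082,0.119]], "twist": [0,-3,-6,-6,-6,-6,-6,-6,-6,-6,-6]}}

```text
t: 35.4
eef_pos: [0.4482, 0.2696, 0.0163]
tcp_rot: [[-0.118, 0.993, 0.002], [0.993, 0.118, 0.001], [0.0, 0.002, -1.0]]
contact_force: [0.5, 0.5, 0.6]
width: 0.599
gripper_force: 0.0
```

Emit:
{"fn": "drive_tool", "kwargs": {"jaw": [1,1,1,1,1,1,1,1,1,1], "translation": [[0,0,0],[0,0,0],[0,0,0],[0,0,0],[0,0,0],[0,0,-0.01],[0,0,-0.04],[0,0,-0.08],[0,0,-0.1],[0,0,-0.1]], "twist": [0,0,0,0,0,0,0,0,0,0]}}

```text
t: 36.4
eef_pos: [0.4496, 0.2713, 0.1195]
tcp_rot: [[-0.119, 0.993, 0.008], [0.993, 0.119, 0.004], [0.003, 0.008, -1.0]]
contact_force: [-0.1, 0.4, -0.6]
width: 0.196
gripper_force: 51.1
```

```bash
python3 - <<'E'
from h import *
to(.496,.022,.12)
E
```

```text
t 36.4 tcp [0.4496 0.2713 0.1195] go tool xyz [-0.2531  0.0165 -0.0011] w 0.196 F [-0.1  0.4 -0.6] g 51.1
```

Emit:
{"fn": "drive_tool", "kwargs": {"jaw": [1,1,1,1,1,1,1,1,1,1,1,1], "translation": [[-0.03,0.002,0],[-0.07,0.004,0],[-0.11,0.006,0],[-0.15,0.008,0],[-0.19,0.01,0],[-0.23,0.012,0],[-0.25,0.0125,0],[-0.253,0.0125,0.01],[-0.253,0.0125,0.04],[-0.253,0.0125,0.065],[-0.253,0.0125,0.08],[-0.253,0.0125,0.08]], "twist": [0,2,4,6,6,6,6,6,6,6,6,6]}}

```text
t: 37.6
eef_pos: [0.4874, 0.0213, 0.0325]
tcp_rot: [[-0.014, 1.0, -0.004], [1.0, 0.014, 0.001], [0.001, -0.004, -1.0]]
contact_force: [0.5, 0.5, -1.0]
width: 0.193
gripper_force: 51.0
```

Emit:
{"fn": "drive_tool", "kwargs": {"jaw": [0.48,0.48,0.48,0.48,0.48,0.48,0.48,0.3,0,-0.2,-0.2], "translation": [[0,0,0],[0,0,0],[0,0,0],[0,0,-0.01],[0,0,-0.04],[0,0,-0.08],[0,0,-0.1],[0.04,0,-0.1],[0.08,0,-0.1],[0.12,0,-0.1],[0.12,0,-0.1]], "twist": [0,0,0,0,0,0,0,0,0,0,0]}}

```text
t: 38.7
eef_pos: [0.4877, 0.1438, 0.1369]
tcp_rot: [[-0.018, 1.0, 0.002], [1.0, 0.018, 0.002], [0.002, 0.002, -1.0]]
contact_force: [-0.2, -0.6, -0.0]
width: 0.601
gripper_force: 0.0
```

```bash
python3 look.py; python3 - <<'E'
from h import *
to(.465,.376,.016)
E
```

```text
t 38.75 tcp [0.4875 0.1419 0.1365] yaw 91.0 w 0.602
bowl [513.  22.] 68.0964584350586
handle [[np.float64(424.4), np.float64(28.5), np.float64(41.8), np.float64(16.8), np.float64(0.4)]]
gold [np.float64(464.7), np.float64(376.2), np.float64(77.5), np.float64(26.5), np.float64(88.3)] 151.5 (191, 219, 27, 11)
gold [np.float64(494.3), np.float64(23.2), np.float64(72.7), np.float64(20.3), np.float64(-89.3)] 111.5 (313, 212, 26, 8)
gold [np.float64(529.3), np.float64(22.0), np.float64(70.0), np.float64(20.5), np.float64(-89.3)] 109.0 (314, 200, 25, 8)
dark (433, 195, 16, 6) 23.5
dark (458, 208, 5, 8) 8.5
t 38.75 tcp [0.4875 0.1419 0.1365] go tool xyz [ 0.2345 -0.0185  0.1205] w 0.602 F [-0.4 -0.  -0.4] g 0.0
```

Two biscuits lie in the bowl. Now the third, at (465,376) mm.

Emit:
{"fn": "drive_tool", "kwargs": {"jaw": [-0.2,-0.2,-0.2,-0.2,-0.2,-0.2,-0.2,-0.2,-0.2,-0.2,-0.2,-0.2], "translation": [[0.03,-0.002,0],[0.07,-0.006,0],[0.11,-0.01,0],[0.15,-0.013,0],[0.19,-0.016,0],[0.225,-0.0185,0],[0.2345,-0.0185,0.01],[0.2345,-0.0185,0.04],[0.2345,-0.0185,0.08],[0.2345,-0.0185,0.11],[0.2345,-0.0185,0.12],[0.2345,-0.0185,0.12]], "twist": [0,2,3,3,3,3,3,3,3,3,3,3]}}

```text
t: 39.95
eef_pos: [0.4645, 0.3719, 0.0134]
tcp_rot: [[0.039, 0.999, -0.004], [0.999, -0.04, -0.003], [-0.003, -0.004, -1.0]]
contact_force: [0.4, -0.4, 0.3]
width: 0.598
gripper_force: 0.0
```

Emit:
{"fn": "drive_tool", "kwargs": {"jaw": [1,1,1,1,1,1,1,1,1,1], "translation": [[0,0,0],[0,0,0],[0,0,0],[0,0,0],[0,0,0],[0,0,-0.01],[0,0,-0.04],[0,0,-0.08],[0,0,-0.1],[0,0,-0.1]], "twist": [0,0,0,0,0,0,0,0,0,0]}}

```text
t: 40.95
eef_pos: [0.4683, 0.3763, 0.1201]
tcp_rot: [[0.038, 0.999, 0.007], [0.999, -0.038, 0.005], [0.005, 0.007, -1.0]]
contact_force: [-0.1, 0.8, -0.5]
width: 0.193
gripper_force: 51.9
```

```bash
python3 - <<'E'
from h import *
to(.513,.022,.12)
E
```

```text
t 40.95 tcp [0.4683 0.3763 0.1201] go tool xyz [-0.3523  0.0581 -0.0014] w 0.193 F [-0.1  0.8 -0.5] g 51.9
```

Emit:
{"fn": "drive_tool", "kwargs": {"jaw": [1,1,1,1,1,1,1,1,1,1,1,1], "translation": [[-0.03,0.005,0],[-0.07,0.01,0],[-0.11,0.018,0],[-0.15,0.025,0],[-0.19,0.032,0],[-0.23,0.04,0],[-0.27,0.046,0],[-0.31,0.052,0],[-0.34,0.056,0],[-0.352,0.058,0],[-0.352,0.058,0.01],[-0.352,0.058,0.03]], "twist": [8,16,24,32,40,48,56,64,72,80,88,92]}}

```text
t: 42.15
eef_pos: [0.5108, 0.0195, 0.0853]
tcp_rot: [[0.997, -0.079, 0.002], [-0.079, -0.997, 0.0], [0.002, -0.0, -1.0]]
contact_force: [0.1, -0.1, -0.5]
width: 0.192
gripper_force: 51.9
```

Emit:
{"fn": "drive_tool", "kwargs": {"jaw": [1,1,1,1,0.48,0.48,0.48,0.48,0.48,0.48,0.48], "translation": [[0,0,0.02],[0,0,0.04],[0,0,0.052],[0,0,0.052],[0,0,0.052],[0,0,0.052],[0,0,0.052],[0,0,0.03],[0,0,-0.02],[0,0,-0.07],[0,0,-0.07]], "twist": [0,0,0,0,0,0,0,0,0,0,0]}}

```text
t: 43.25
eef_pos: [0.5164, 0.0201, 0.163]
tcp_rot: [[0.997, -0.073, 0.016], [-0.073, -0.997, -0.001], [0.016, -0.0, -1.0]]
contact_force: [0.3, 0.1, 0.3]
width: 0.263
gripper_force: 0.0
```

Emit:
{"fn": "drive_tool", "kwargs": {"jaw": [-0.2,-0.2,-0.2,-0.2], "translation": [[-0.04,0,0],[-0.09,0,0],[-0.12,0,0],[-0.12,0,0]], "twist": [0,0,0,0]}}

```text
t: 43.65
eef_pos: [0.3847, 0.0295, 0.1532]
tcp_rot: [[0.997, -0.073, -0.006], [-0.073, -0.997, 0.0], [-0.006, 0.0, -1.0]]
contact_force: [-0.1, -0.6, -0.5]
width: 0.6
gripper_force: 0.0
```

```bash
python3 look.py; python3 - <<'E'
from h import *
to(.426,.0285,.040)
t=grab("top");s=grab("side")
im=np.zeros((400,800,3),np.uint8);im[:,:400]=cv2.resize(s["color"][120:280,240:400,::-1],(400,400));im[:,400:]=cv2.resize(t["color"][110:270,250:410,::-1],(400,400));cv2.imwrite("pics/e1.png",im)
E
```

```text
t 43.7 tcp [0.3882 0.0293 0.1543] yaw -4.2 w 0.602
bowl [513.  22.] 68.16300964355469
handle []
gold [np.float64(511.9), np.float64(23.4), np.float64(73.0), np.float64(72.7), np.float64(0.2)] 334.5 (313, 197, 26, 26)
dark (433, 195, 16, 6) 16.5
dark (458, 209, 5, 7) 10.0
t 43.7 tcp [0.3882 0.0293 0.1543] go tool xyz [ 0.0379 -0.002   0.1143] w 0.602 F [ 0.2 -0.3 -0.1] g 0.0
```

All three biscuits are in the bowl. Now I'll grip the handle firmly and carry it under the spout.

Emit:
{"fn": "drive_tool", "kwargs": {"jaw": [-0.2,-0.2,-0.2,-0.2,-0.2,1,1,1,1,1,1], "translation": [[0.0375,-0.002,0.03],[0.0375,-0.002,0.07],[0.0375,-0.002,0.1],[0.0375,-0.002,0.113],[0.0375,-0.002,0.113],[0.0375,-0.002,0.113],[0.0375,-0.002,0.113],[0.0375,-0.002,0.113],[0.0375,-0.002,0.113],[0.0375,-0.002,0.113],[0.0375,-0.002,0.113]], "twist": [0,0,0,0,0,0,0,0,0,0,0], "squeeze": 120}}

```text
t: 44.9
eef_pos: [0.4298, 0.0284, 0.0437]
tcp_rot: [[0.997, -0.073, 0.004], [-0.073, -0.997, 0.0], [0.004, -0.0, -1.0]]
contact_force: [-0.7, 1.0, 6.5]
width: 0.163
gripper_force: 118.0
```

```bash
python3 -c "
from h import *
to(.509,-.0785,.07)"
```

```text
t 44.9 tcp [0.4298 0.0284 0.0437] go tool xyz [ 0.0869  0.1008 -0.026 ] w 0.163 F [-0.7  1.   6.5] g 118.0
```

Emit:
{"fn": "drive_tool", "kwargs": {"jaw": [1,1,1,1,1,1,1,1,1,1,1,1], "translation": [[0,0,-0.01],[0,0,-0.025],[0.005,0.005,-0.03],[0.02,0.02,-0.03],[0.035,0.038,-0.03],[0.05,0.056,-0.03],[0.065,0.074,-0.03],[0.08,0.09,-0.03],[0.089,0.099,-0.03],[0.0915,0.101,-0.03],[0.0915,0.101,-0.03],[0.0915,0.101,-0.03]], "twist": [0,0,0,0,0,0,0,0,0,0,0,0]}}

```text
t: 46.1
eef_pos: [0.5105, -0.0783, 0.0717]
tcp_rot: [[0.997, -0.073, -0.002], [-0.073, -0.997, 0.001], [-0.002, -0.001, -1.0]]
contact_force: [-0.3, -0.5, -3.8]
width: 0.16
gripper_force: 117.8
```

Emit:
{"fn": "drive_tool", "kwargs": {"jaw": [1,1,1,1,1], "translation": [[0,0,0.012],[0,0,0.024],[0,0,0.03],[0,0,0.033],[0,0,0.033]], "twist": [0,0,0,0,0]}}

```text
t: 46.6
eef_pos: [0.5104, -0.0783, 0.0437]
tcp_rot: [[0.997, -0.072, -0.006], [-0.072, -0.997, 0.002], [-0.006, -0.001, -1.0]]
contact_force: [-18.4, 4.3, 37.6]
width: 0.162
gripper_force: 124.2
```

```bash
python3 look.py; python3 -c "
from h import *
to(.513,-.0785,.04)"
```

```text
t 46.65 tcp [ 0.5104 -0.0783  0.0437] yaw -4.2 w 0.162
bowl [598. -75.] 65.40410614013672
handle []
dark (433, 195, 16, 6) 23.5
dark (458, 209, 5, 7) 9.0
t 46.65 tcp [ 0.5104 -0.0783  0.0437] go tool xyz [0.0026 0.     0.0037] w 0.162 F [-17.2   4.3  38. ] g 124.2
```

Emit:
{"fn": "drive_tool", "kwargs": {"jaw": [1,0.3,0.3,0.3,0,0,0,0,0,0.5,1,1], "translation": [[0,0,-0.003],[0,0,-0.003],[0,0,-0.003],[0,0,-0.003],[0,0,-0.02],[0,0,-0.06],[0,0,-0.1],[0,0,-0.14],[0,0,-0.18],[0,0,-0.205],[0,0,-0.205],[0,0,-0.205]], "twist": [0,0,0,0,0,0,0,0,0,0,0,0]}}

```text
t: 47.85
eef_pos: [0.512, -0.0791, 0.244]
tcp_rot: [[0.997, -0.073, 0.0], [-0.073, -0.997, -0.0], [0.0, 0.0, -1.0]]
contact_force: [-0.5, -0.0, -0.5]
width: 0.009
gripper_force: 0.0
```

```bash
cat > lk2.py <<'E'
from h import *
t=grab("top");s=grab("side")
for n,f in(("top",t),("side",s)):
  for k in blobs(f,(98,40,20),(118,255,175),100,(285,130,400,240)): print(n,cv2.boundingRect(k),cv2.contourArea(k))
  P=[np.array([.594+r*np.cos(a),-.085+r*np.sin(a),h]) for r,h in((.054,0),(.068,.07)) for a in np.linspace(0,6.28,40)]
  q=np.array([proj(f,p) for p in P]);print("pred",np.round([*q.min(0),*np.ptp(q,axis=0)]))
for k in blobs(t,(15,130,150),(28,255,255),10,(330,140,400,220)): print("gold",list(rect(t,k,.03)),cv2.boundingRect(k))
print("handle",[list(rect(t,k,.068)) for k in blobs(t,(0,0,170),(180,50,255),15,(320,160,400,270))])
E
python3 lk2.py; python3 -c "
from h import *
to(.715,-.085,.235)"
```

```text
top (341, 156, 29, 42) 357.0
pred [341. 156.  48.  47.]
side (295, 176, 39, 37) 1038.5
pred [294. 175.  40.  37.]
gold [np.float64(598.3), np.float64(-64.5), np.float64(62.4), np.float64(38.7), np.float64(0.7)] (349, 170, 14, 22)
handle [[np.float64(509.7), np.float64(-69.6), np.float64(25.6), np.float64(11.3), np.float64(-0.2)]]
t 47.95 tcp [ 0.5106 -0.0788  0.2421] go tool xyz [ 0.2043 -0.0088  0.0063] w -0.001 F [ 0.  -0.9 -0.7] g 0.0
```

The bowl stands at the predicted place under the spout. Now the pump.

Emit:
{"fn": "drive_tool", "kwargs": {"jaw": [1,1,1,1,1,1,1,1], "translation": [[0.03,-0.002,-0.005],[0.07,-0.004,-0.005],[0.11,-0.006,-0.005],[0.15,-0.008,-0.005],[0.19,-0.009,-0.005],[0.204,-0.009,-0.005],[0.204,-0.009,-0.005],[0.204,-0.009,-0.005]], "twist": [0,0,0,0,0,0,0,0]}}

```text
t: 48.75
eef_pos: [0.7145, -0.0848, 0.2462]
tcp_rot: [[0.997, -0.073, -0.005], [-0.073, -0.997, 0.001], [-0.005, -0.0, -1.0]]
contact_force: [0.8, -0.3, -0.2]
width: 0.0
gripper_force: 0.0
```

```bash
python3 -c "
from h import *
to(.715,-.085,.2)"
```

```text
t 48.75 tcp [ 0.7145 -0.0848  0.2462] go tool xyz [0.0007 0.0002 0.0462] w 0.0 F [ 0.8 -0.3 -0.2] g 0.0
```

Emit:
{"fn": "drive_tool", "kwargs": {"jaw": [1,1,1,1,1,1,1,1], "translation": [[0,0,0.015],[0,0,0.028],[0,0,0.035],[0,0,0.04],[0,0,0.044],[0,0,0.047],[0,0,0.047],[0,0,0.047]], "twist": [0,0,0,0,0,0,0,0]}}

```text
t: 49.55
eef_pos: [0.7156, -0.085, 0.2034]
tcp_rot: [[0.997, -0.073, -0.001], [-0.073, -0.997, -0.0], [-0.001, 0.0, -1.0]]
contact_force: [-4.1, 0.7, 5.6]
width: 0.003
gripper_force: 2.8
```

Emit:
{"fn": "drive_tool", "kwargs": {"jaw": [1,1,1,1,1], "translation": [[0,0,0.003],[0,0,0.005],[0,0,0.006],[0,0,0.006],[0,0,0.006]], "twist": [0,0,0,0,0]}}

```text
t: 50.05
eef_pos: [0.7161, -0.0851, 0.2]
tcp_rot: [[0.997, -0.073, 0.001], [-0.073, -0.997, -0.0], [0.001, 0.0, -1.0]]
contact_force: [-6.0, 0.7, 11.9]
width: 0.001
gripper_force: 5.8
```

The pump bottomed out at 11.9 N. I'll go up and back over the handle.

Emit:
{"fn": "drive_tool", "kwargs": {"jaw": [1,1,1,1,1,1,1,0.5,0,-0.2,-0.2,-0.2], "translation": [[0,0,-0.005],[0,0,-0.015],[0,0,-0.035],[0,0,-0.045],[-0.03,0.002,-0.045],[-0.07,0.004,-0.045],[-0.12,0.006,-0.045],[-0.16,0.008,-0.045],[-0.195,0.009,-0.045],[-0.205,0.009,-0.045],[-0.205,0.009,-0.045],[-0.205,0.009,-0.045]], "twist": [0,0,0,0,0,0,0,0,0,0,0,0]}}

```text
t: 51.25
eef_pos: [0.5127, -0.0793, 0.242]
tcp_rot: [[0.997, -0.073, 0.003], [-0.073, -0.997, -0.001], [0.003, 0.0, -1.0]]
contact_force: [-0.4, -0.1, -0.4]
width: 0.596
gripper_force: 0.0
```

```bash
python3 lk2.py; python3 -c "
from h import *
to(.509,-.0785,.043)
t=grab('top')
for c in blobs(t,(0,0,200),(180,50,255),20,(350,110,390,162)):print('pump',rect(t,c,.214),c.reshape(-1,2).min(0),c.reshape(-1,2).max(0))"
```

```text
top (341, 156, 30, 40) 351.5
pred [341. 156.  48.  47.]
side (295, 176, 39, 37) 1037.0
pred [294. 175.  40.  37.]
gold [np.float64(597.9), np.float64(-63.2), np.float64(65.9), np.float64(37.8), np.float64(-3.2)] (349, 170, 14, 23)
handle []
t 51.35 tcp [ 0.5127 -0.0793  0.2417] go tool xyz [-0.0042 -0.0006  0.1987] w 0.599 F [-0.8  0.4  0.6] g 0.0
pump [ 6.837e+02 -8.600e+01  9.710e+01  3.080e+01 -5.000e-01] [366 118] [378 155]
```

Emit:
{"fn": "drive_tool", "kwargs": {"jaw": [-0.2,-0.2,-0.2,-0.2,-0.2,-0.2,1,1,1,1,1,1], "translation": [[-0.003,0,0.04],[-0.003,0,0.09],[-0.003,0,0.14],[-0.003,0,0.18],[-0.003,0,0.2],[-0.003,0,0.2],[-0.003,0,0.2],[-0.003,0,0.2],[-0.003,0,0.2],[-0.003,0,0.2],[-0.003,0,0.2],[-0.003,0,0.2]], "twist": [0,0,0,0,0,0,0,0,0,0,0,0], "squeeze": 120}}

```text
t: 52.6
eef_pos: [0.5101, -0.0791, 0.0434]
tcp_rot: [[0.997, -0.073, 0.005], [-0.073, -0.997, -0.001], [0.005, 0.0, -1.0]]
contact_force: [0.8, 1.7, 6.7]
width: 0.163
gripper_force: 118.1
```

```bash
python3 -c "
from h import *
to(.443,.04,.07)"
```

```text
t 52.6 tcp [ 0.5101 -0.0791  0.0434] go tool xyz [-0.0755 -0.1139 -0.027 ] w 0.163 F [0.8 1.7 6.7] g 118.1
```

Emit:
{"fn": "drive_tool", "kwargs": {"jaw": [1,1,1,1,1,1,1,1,1,1,1,1], "translation": [[0,0,-0.01],[0,0,-0.025],[-0.005,-0.005,-0.03],[-0.02,-0.02,-0.03],[-0.033,-0.04,-0.03],[-0.046,-0.06,-0.03],[-0.06,-0.08,-0.03],[-0.07,-0.1,-0.03],[-0.0755,-0.112,-0.03],[-0.0755,-0.114,-0.03],[-0.0755,-0.114,-0.02],[-0.0755,-0.114,-0.01]], "twist": [0,0,0,0,0,0,0,0,0,0,0,0]}}

```text
t: 53.8
eef_pos: [0.442, 0.0399, 0.051]
tcp_rot: [[0.997, -0.073, 0.002], [-0.073, -0.997, -0.0], [0.002, 0.0, -1.0]]
contact_force: [0.1, -0.1, -4.4]
width: 0.162
gripper_force: 117.8
```

Emit:
{"fn": "drive_tool", "kwargs": {"jaw": [1,1,1,1,0.3,0.3,0.3,0.3,0,0,0,0], "translation": [[0,0,0.005],[0,0,0.009],[0,0,0.01],[0,0,0.01],[0,0,0.009],[0,0,0.009],[0,0,0.009],[0,0,0.009],[0,0,-0.01],[0,0,-0.05],[0,0,-0.1],[0,0,-0.15]], "twist": [0,0,0,0,0,0,0,0,0,0,0,0]}}

```text
t: 55.0
eef_pos: [0.4402, 0.0403, 0.2022]
tcp_rot: [[0.997, -0.073, -0.002], [-0.073, -0.997, 0.0], [-0.002, 0.0, -1.0]]
contact_force: [1.5, -0.5, -0.1]
width: 0.499
gripper_force: 0.0
```

Emit:
{"fn": "drive_tool", "kwargs": {"jaw": [0,0,0,0], "translation": [[-0.03,0,-0.02],[-0.08,0,-0.02],[-0.1,0,-0.02],[-0.1,0,-0.02]], "twist": [0,0,0,0]}}

```text
t: 55.4
eef_pos: [0.3387, 0.0479, 0.2206]
tcp_rot: [[0.997, -0.073, -0.001], [-0.073, -0.997, 0.0], [-0.001, 0.0, -1.0]]
contact_force: [-0.4, -0.5, 0.5]
width: 0.499
gripper_force: 0.0
```

```bash
python3 look.py; python3 - <<'E'
from h import *
t=grab("top");s=grab("side")
im=np.zeros((600,800,3),np.uint8);im[:300]=cv2.resize(t["color"][100:280,60:540,::-1],(800,300));im[300:]=cv2.resize(s["color"][120:300,100:580,::-1],(800,300));cv2.imwrite("pics/e2.png",im)
E
```

```text
t 55.45 tcp [0.3408 0.0478 0.2212] yaw -4.2 w 0.5
bowl [524.  33.] 68.2300033569336
handle [[np.float64(435.4), np.float64(39.8), np.float64(41.8), np.float64(16.8), np.float64(0.5)]]
gold [np.float64(520.5), np.float64(33.6), np.float64(73.0), np.float64(70.1), np.float64(0.7)] 323.5 (310, 194, 25, 26)
dark (433, 195, 16, 6) 22.0
dark (458, 209, 5, 7) 9.0
```

View pics/e2.png

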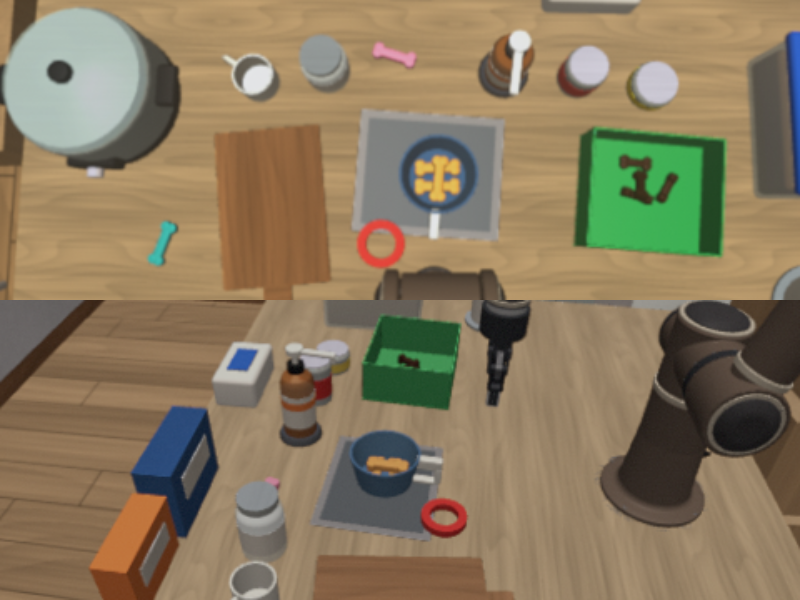

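The final picture shows the bowl upright on the mat at px (438,173) with three golden biscuits. The four leftovers are in the tub, the pump is up, and the other items look undisturbed. I'm handing in.

```bash
python3 -c "
from cell import workorder
print(workorder.job_done())"
```

```text
the job is handed in; nothing more can be done
None
```

I handed the job in; no verdict came back, but the last picture shows four leftovers in the tub, three fresh biscuits in the upright bowl on the mat, and the pump back up after a full press.

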